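Dock a chemical bottle under the drip hood and lock it in

ROBOT

A 6-joint arm with a two-finger parallel gripper is mounted at the origin on a cart in front of the work surface, level with it; the furniture and walls round the work are solid. World frame = base frame: x ahead of the robot, y to its left, z up, the work surface at z = 0. Lengths are in m, angles in rad, forces in N, time in s.
With the tool pointing down it reaches from about 0.225 to 0.725 m from the base axis. Payload 3.1 kg.
Tool frame: the origin (TCP) lies between the finger pads; the fingertips stand 8 mm ahead of it and the grasp point (between the pads) lies 11 mm behind it; y points along the fingers, x is the direction in which the jaws open and shut, and the axes are right-handed (so a half turn about y gives the same grasp; the last joint's range is limited). The gripper opens to 85 mm and grips with 20 to 120 N. Pads are 22 mm wide; open, the fingers measure 114 mm over their backs; the gripper's body (76 mm by 85 mm) begins 54 mm behind the grasp point. The pads swing forward as they close: fully open they stand 13 mm farther back than shut.
Start: joints at [-1.288, 0.048, 0.099, 1.622, 0, 1.443], TCP at [0.21, -0.481, 0.239] pointing down, gripper open.
Joint ranges: [-2.91, 2.91], [-0.99, 1.94], [-1.21, 1.42], [-2.12, 2.29], [-1.49, 1.47], [-3.14, 3.14]. Speed limits (rad/s): [2.79, 2.79, 3.14, 3.14, 3.14, 3.14].

INTERFACE

Orientations are given as a unit quaternion [x, y, z, w].
In Python, from workcell import * gives the robot as it stands. The module is installed in compiled form; this text tells all that it offers.
- The arm moves only by the shell command python3 -m crank 'ROWS' [FORCE]. ROWS is JSON, a list of rows, each an object of numbers: "hand": the opening, from 0 (shut) to 1 (fully open); "x", "y", "z": the shift along the tool's x, y, z in cm; "turn": the turn about the tool's y in rad. In form: [{"hand": .., "x": .., "y": .., "z": .., "turn": ..}, ...]. A call has 1 to 5 rows; each row is the pose to reach, as a shift and turn from the pose measured when the call began, along the tool's axes at that moment; what a row does not reach only later rows make up. A row lasts 1/8 s, in which the tool goes at most 62.5 mm and 10.7 degrees, less where a joint would pass 70% of its speed; a pose out of reach is approached as far as the arm can. A call with a gripper value outside its range is refused whole. The fingers move at their own pace and stop on an object; FORCE is the grip in N (left out, the last holds). Time passes only in rows, so rows that repeat a pose let the fingers close. It gives the time, the measured TCP pose, the force and the opening at its end, in the units of the state.
- observe(): the state, without advancing time (a new reading comes with each control period).
- snapshot(name): name is "scene" or "side" or "wrist"; returns the picture (420x560x3 uint8, blue, green, red); there is no depth.
- camera_info(name): a dict with "K" (3x3 intrinsics, pixels), "k1" (the pictures are not rectified: a ray, as slopes to the right and down, at radius r is drawn at 1 + k1 r^2 times it, then the intrinsics apply), "R" (3x3) and "t" (3): a world point X has camera coordinates R X + t. Camera axes: x right, y down, z forward; pixel columns grow to the right and rows downward; lengths in m; the calibration is good to about 2 mm. A picture is of the moment at which its call begins: read the wrist's pose just before it. camera_info takes no time and is no camera call; for the wrist camera it gives the pose at the moment of the call.
- hand_in(): hands the job in, once; it reports no verdict.
Trained networks look in the newest picture that a camera, given by its name, has taken for a name from the list of things; names that differ only in an ending like _2 or _b are one class to them, and where a whole thing is asked for, a point or a joint stands for the part that bears it (a point fixed in the world has none). Each returns a list of dicts, best first, with "conf" (0 to 1); they miss things now and then, are a little off and sometimes report something else, mostly with a low value. They report only what shows in the picture. A call takes as long as a camera call. They do not tell look-alikes from the thing itself.
- look_for(camera, name): "location" ([column, row] as shares, 0 to 1, of the picture: columns of its width, rows of its height, amid what is visible of it).
- outline_of(camera, name): "region" (420x560 bool, what is visible of it) and "location" ([column, row] as shares, 0 to 1, of the picture: columns of its width, rows of its height, amid what is visible of it).
The state is a dict: "t": time; "joint_positions": joint angles; "joint_velocities": joint speeds; "tau": joint torques, N m; "ee_pos": TCP position; "orientation": TCP orientation; "contact_force": force on the tool from outside, world axes, zero at the start; "torque": the same for the moment, N m; "finger_gap": opening from 0.0 (shut) to 1.0 (fully open).
Only numpy, scipy, OpenCV 4.12 (cv2) and the standard library are available. Lean on these libraries where they do the work, as an engineer would, in place of code of your own. Each camera call takes 0.05 s, during which the arm holds its last target.

TASK

Slide the round brown bottle along the bench into the bottle dock, under the hood and fully home against the back stop, pushing it low down so that it stays on its base and does not tip. Then swing the keeper bar fully shut across the mouth behind it, and after that push the raised swing bolt fully down into the fork at the end of the bar. Do not lift the bottle, and leave the other things on the bench where they are.

Things in the scene. Friction and masses are not known exactly. Their poses are not given: they have to be found in the camera images.
- bottle_center (a point): Centre (half-way up, 82.5 mm above its underside) of the loose round brown bottle with a black screw cap: 63 mm diameter, 165 mm tall (body to 139 mm, then a cap of 38 mm diameter), about 0.5 kg. It stands upright on the bench in front of the dock. Its z axis points up along the bottle.
- dock: The bottle dock, a grey metal frame fixed to the bench. Origin on the bench (z = 0) under the axis of a docked bottle. Its x axis is level and points into the dock, the way the bottle is pushed; its mouth faces -x; y is to the left looking in, z up. As it starts, x points 54 to 75 degrees to the robot's right of straight ahead.
- dock_seat (a point): The dock's origin: point on the bench, z = 0, where the axis of a docked bottle belongs. Two cheeks 85 mm high, from dock x = -30 to 50 mm, leave a lane 84 mm wide (y = -42 to 42 mm) with the bare bench as floor; the rubber back stop's face is at x = +34 mm, 35 to 85 mm high.
- dock_hood (a point): Middle of the hood's front lower edge, at dock x = -75, y = 0, 247 mm high. The hood, a level plate 10 mm thick, covers dock x = -75 to 56, y = -52 to 58 mm, so a tool that pushes the bottle home under it must lean back out of the mouth, about 25 to 45 degrees from vertical.
- keeper (a joint): Hinge of the steel keeper bar, vertical axis, rad: 0 = shut straight across the mouth, grows as the free end swings out and away to at most 2.4; starts open at 2.0 to 2.3. Stiff enough to stay where it is left (0.12 N m). A shut bar clears a fully docked bottle by about 8 mm.
- keeper_pivot (a point): On the keeper bar's hinge axis, at dock x = -44, y = +58 mm, 67 mm high. The bar is 8 mm thick, 52 to 82 mm above the bench, and runs 173 mm from the hinge to its fork. Shut, it points along dock -y; at joint value a it points along (-sin a, -cos a) in dock x, y.
- keeper_fork (a point): Centre of the slot in the upright two-pronged fork at the bar's free end, 193 mm from the hinge and 69 mm high: prongs to 90 mm above the bench, slot 20 mm wide, open at the top; the bar's end is 216 mm from the hinge.
- keeper_pad (a point): Point on the outer face of the keeper bar (the face that looks to dock -x when shut), 70 mm from the hinge axis and 67 mm above the bench: push here to shut it. The outward normal at joint value a is (-cos a, sin a) in dock x, y.
- bolt (a joint): Pivot of the swing bolt, horizontal axis along dock y, rad: 0 = fully down, level, pointing along dock -x through the fork; grows as the end lifts, at most 1.3; starts raised at 0.6 to 1.0. Stiff enough to stay where it is left (0.18 N m).
- bolt_pivot (a point): The swing bolt's pivot, at dock x = -10, y = -135, 68 mm above the bench. The bolt is a 10 mm rod, 108 mm long.
- bolt_nut (a point): Centre of the dark round nut on the bolt: 30 mm diameter, 28 mm long along the bolt, 88 mm from the pivot. Push on top of it to bring the bolt down; its centre is 68 mm above the bench when the bolt is down.
- graduate: Bystander: small clear graduated cylinder, 68 mm foot, 115 mm tall, standing loose close behind the dock. Origin at the centre of its underside.
- tank: Bystander: black developing tank, 70 mm diameter, 116 mm tall, standing loose at the far left. Origin at the centre of its underside.
- focuser: Bystander: black grain focuser with a tilted eyepiece, 95 x 66 mm foot, 157 mm tall, standing loose at the left. Origin at the centre of its underside.
- bottle: The same bottle, at the centre of its underside.
Not all that is in view belongs to the job. What is shaped like the bottle but green, pink or yellow is not meant.

How it is judged:
By the outcome, as a careful person would: the job done as asked, in the order asked, and still so for the second after the job is handed in, with the robot touching nothing.
It also fails if it takes over 72 s, if anything falls off the work surface, if the arm or the gripper's body presses on something with over 40 N, if the wrist force passes 120 N, or if a joint passes its speed limit or range.

## Working session

There is one attempt and no reset: what is moved stays moved. The work goes in short steps, Python scripts to look and compute and a shell command to move; the robot and the scene stay as the last step left them, time stands still between calls to the robot, and variables do not carry over. Pictures are saved under pics/ and viewed, and the job is handed in when it is done.

```bash
mkdir -p pics
cat > h.py <<'E'
from workcell import *
import numpy as np, cv2
from scipy.spatial.transform import Rotation as Ro
def save(n,f):
    im=snapshot(n); cv2.imwrite('pics/'+f,im); return im
E
python3 - <<'E'
from h import *
o=observe(); print({k:np.round(v,3) for k,v in o.items()})
for n in ("scene","side","wrist"):
    save(n,n+"0.png"); c=camera_info(n); print(n,np.round(c["K"],1).tolist(),c["k1"],np.round(-np.array(c["R"]).T@c["t"],3),np.round(c["R"],2).tolist())
    for k in ("bottle","dock_seat","dock_hood","keeper_pivot","keeper_fork","keeper_pad","bolt_pivot","bolt_nut","graduate","bottle_center"):
        print(k,[(round(d["conf"],2),np.round(np.array(d["location"])*[560,420],1).tolist()) for d in look_for(n,k)[:3]])
E
```

```text
{'t': np.float64(0.0), 'joint_positions': array([-1.288,  0.049,  0.098,  1.622, -0.   ,  1.443]), 'joint_velocities': array([-0.001,  0.001, -0.002, -0.   ,  0.001, -0.002]), 'tau': array([ 1.0000e-03, -3.3878e+01,  3.2001e+01,  2.0000e-02, -0.0000e+00,
       -0.0000e+00]), 'ee_pos': array([ 0.209, -0.481,  0.238]), 'orientation': array([-0.591,  0.388, -0.387,  0.592]), 'contact_force': array([-0.478,  0.567,  0.003]), 'torque': array([-0.043,  0.013,  0.023]), 'finger_gap': np.float64(0.998)}
scene [[500.5, 0.0, 276.4], [0.0, 500.5, 208.7], [0.0, 0.0, 1.0]] 0.01914593044072845 [-0.157  0.826  0.9  ] [[-0.79, -0.62, -0.01], [-0.35, 0.46, -0.81], [0.5, -0.64, -0.58]]
bottle [(0.88, [256.6, 237.3]), (0.86, [257.0, 299.3]), (0.76, [289.6, 270.4])]
dock_seat [(0.58, [284.4, 181.8])]
dock_hood [(0.96, [287.8, 179.3])]
keeper_pivot [(0.96, [228.6, 214.9])]
keeper_fork [(0.91, [236.3, 214.0])]
keeper_pad [(0.78, [230.1, 214.2])]
bolt_pivot [(0.6, [331.4, 193.7])]
bolt_nut [(0.68, [195.5, 335.1]), (0.62, [330.8, 193.7])]
graduate [(0.87, [312.7, 177.8])]
bottle_center [(0.98, [315.5, 252.
[... 265 characters left out ...]
03.2, 284.0]), (0.9, [232.9, 279.5])]
dock_seat [(0.69, [256.0, 175.9])]
dock_hood [(0.63, [258.8, 176.7]), (0.28, [239.5, 218.6])]
keeper_pivot [(0.79, [238.2, 220.7])]
keeper_fork [(0.56, [237.5, 219.8])]
keeper_pad [(0.77, [233.2, 219.5])]
bolt_pivot [(0.46, [301.9, 176.2])]
bolt_nut []
graduate []
bottle_center [(0.97, [267.2, 235.4]), (0.93, [314.7, 249.1]), (0.87, [308.7, 279.6])]
wrist [[344.4, 0.0, 278.8], [0.0, 344.4, 213.2], [0.0, 0.0, 1.0]] 0.024405602927718806 [ 0.282 -0.449  0.374] [[0.4, -0.92, 0.0], [-0.87, -0.38, 0.31], [-0.28, -0.12, -0.95]]
bottle []
dock_seat []
dock_hood []
keeper_pivot []
keeper_fork []
keeper_pad []
bolt_pivot []
bolt_nut []
graduate []
bottle_center []
```

View pics/scene0.png

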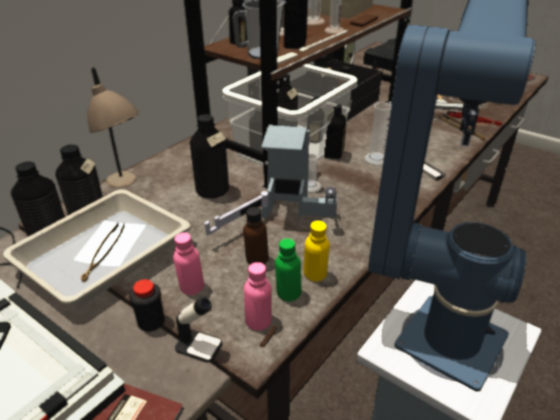

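View pics/side0.png

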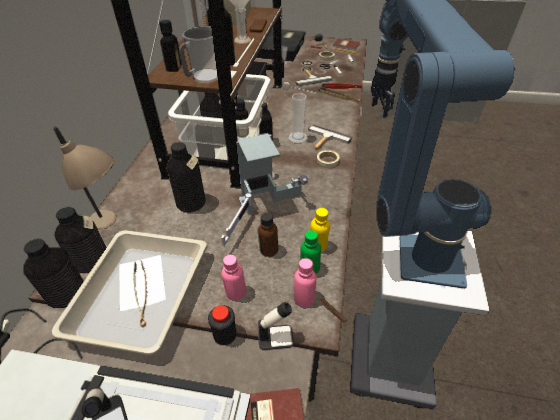

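View pics/wrist0.png

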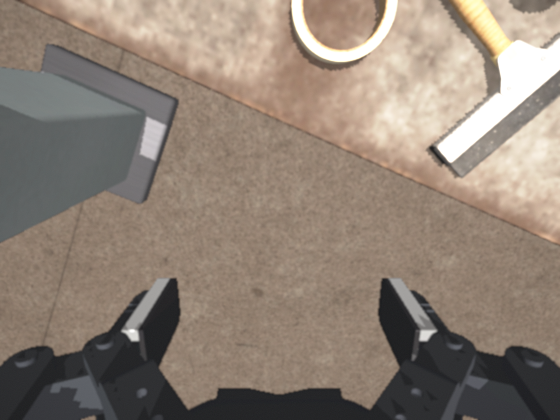

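Run:
```python
import cv2
a=cv2.imread('pics/scene0.png')[110:290,180:370]; cv2.imwrite('pics/sc_c.png',cv2.resize(a,None,fx=3.3,fy=3.3,interpolation=cv2.INTER_CUBIC))
a=cv2.imread('pics/side0.png')[120:290,205:355]; cv2.imwrite('pics/si_c.png',cv2.resize(a,None,fx=3.5,fy=3.5,interpolation=cv2.INTER_CUBIC))
```

```text
(no output)
```

View pics/sc_c.png

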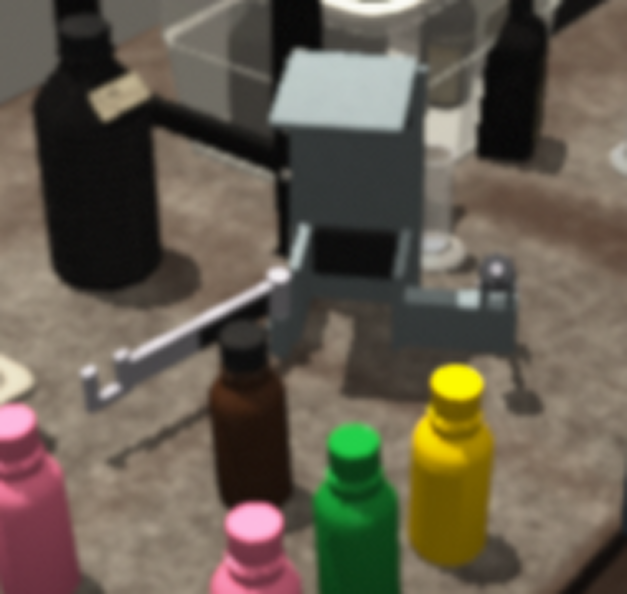

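View pics/si_c.png

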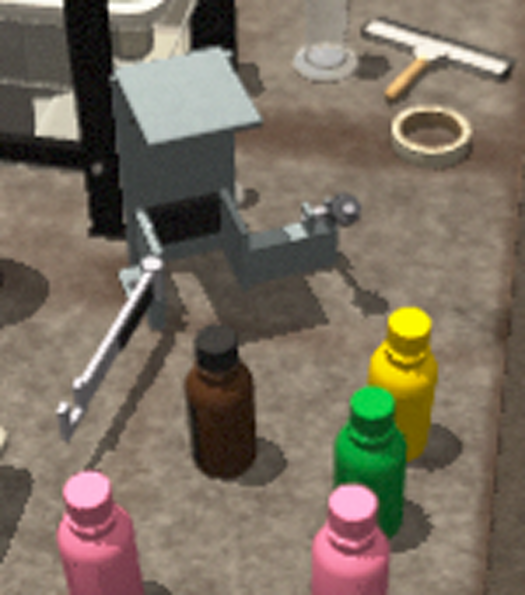

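```bash
cat > fit.py <<'E'
from h import *
from scipy.optimize import least_squares
def proj(n,X):
    c=camera_info(n);p=np.asarray(X)@np.array(c["R"]).T+c["t"];s=p[:,:2]/p[:,2:]
    s=s*(1+c["k1"]*(s**2).sum(1,keepdims=True));K=np.array(c["K"]);return s*[K[0,0],K[1,1]]+K[:2,2]
def d2w(v,P):
    P=np.atleast_2d(P);c,s=np.cos(v[2]),np.sin(v[2])
    return np.c_[v[0]+c*P[:,0]-s*P[:,1],v[1]+s*P[:,0]+c*P[:,1],P[:,2]]
def bar(a,r,z,off=0): return [-.044-r*np.sin(a)-off*np.cos(a),.058-r*np.cos(a)+off*np.sin(a),z]
def nut(b,r=.088): return [-.010-r*np.cos(b),-.135,.068+r*np.sin(b)]
def pts(v):
    return d2w(v,[[-.075,.058,.257],[-.075,-.052,.257],[.056,-.052,.257],[.056,.058,.257],bar(v[3],0,.086),nut(v[4]),bar(v[3],.172+.004,.09),bar(v[3],.212,.09)])
if __name__=="__main__":
    sc=np.array([[272,121],[410,127],[418,55],[295,50],[279,275],[497,270],[122,354],[90,370]])/3.3+[180,110]
    si=np.array([[157,140],[260,118],[218,50],[112,78],[152,262],[345,208],[80,383],[65,408]])/3.5+[205,120]
    f=lambda v:np.r_[(proj("scene",pts(v))-sc).ravel(),(proj("side",pts(v))-si).ravel()]
    r=least_squares(f,[.4,-.3,-1.1,2.1,.8],loss='soft_l1');v=r.x
    print(np.round(v,4),np.round(f(v).reshape(-1,2),1).tolist())
    np.save('dock.npy',v)
    # bottle: cap top centre & base
    bs=np.array([[243,333],[253,495]])/3.3+[180,110]; bi=np.array([[217,340],[224,462]])/3.5+[205,120]
    B=lambda b:np.array([[b[0],b[1],.165],[b[0],b[1],.008]])
    g=lambda b:np.r_[(proj("scene",B(b))-bs).ravel(),(proj("side",B(b))-bi).ravel()]
    rb=least_squares(g,[.4,-.1]);b=rb.x;print("bottle",b,g(b).round(1))
    c,s=np.cos(v[2]),np.sin(v[2]);d=b-v[:2];print("in dock",c*d[0]+s*d[1],-s*d[0]+c*d[1])
    for k,P in (("pivot",bar(v[3],0,.067)),("fork",bar(v[3],.193,.069)),("nut",nut(v[4])),("pad",bar(v[3],.07,.067,.004))): print(k,d2w(v,P).round(3))
E
python3 fit.py
```

```text
[ 0.5972 -0.1754 -1.0248  2.2629  0.7112] [[-0.8, -0.1], [-1.6, 0.1], [-0.6, -0.1], [-1.4, -0.3], [0.0, -0.0], [0.7, 0.3], [-0.1, -0.0], [-1.0, 0.7], [-0.9, 0.4], [2.3, -0.7], [0.9, -2.3], [0.4, -3.8], [1.0, -0.1], [0.5, -0.4], [0.6, -0.9], [0.1, -0.1]]
bottle [0.51762768 0.06526884] [-0.3  1.1 -1.4 -0.7  1.1 -0.2  0.5 -1.4]
in dock -0.24703305677710483 0.05692238473630715
pivot [[ 0.624 -0.108  0.067]]
fork [[0.652 0.083 0.069]]
nut [[ 0.442 -0.18   0.125]]
pad [[ 0.638 -0.039  0.067]]
```

Run:
```python
from h import *
o=observe(); print(Ro.from_quat(o["orientation"]).as_matrix().round(3)); print(o["t"])
```

```text
[[ 0.399  0.     0.917]
 [-0.917  0.     0.399]
 [-0.    -1.     0.   ]]
1.65
```

```bash
cat >> h.py <<'E'
def ray(n,px,z=0.):
    c=camera_info(n);K=np.array(c["K"]);d=(np.array(px,float)-K[:2,2])/[K[0,0],K[1,1]]
    s=d.copy()
    for _ in range(10): s=d/(1+c["k1"]*(s@s))
    R=np.array(c["R"]);C=-R.T@c["t"];w=R.T@np.r_[s,1];return C+w*(z-C[2])/w[2]
E
python3 - <<'E'
from h import *
for p in ((232,188),(165,165),(298,138),(328,158),(345,330),(366,60)): print(p,ray("side",p).round(3))
for p in ((255,75),(152,68)): print(p,ray("side",p,.45).round(3))
print(ray("scene",(205,50),.45))
o=observe();print(o["t"])
E
```

```text
(232, 188) [ 0.729 -0.227  0.   ]
(165, 165) [ 1.046 -0.319  0.   ]
(298, 138) [ 0.529 -0.615  0.   ]
(328, 158) [ 0.38  -0.488  0.   ]
(345, 330) [0.253 0.302 0.   ]
(366, 60) [ 0.257 -1.498  0.   ]
(255, 75) [ 0.622 -0.266  0.45 ]
(152, 68) [ 0.961 -0.256  0.45 ]
[ 0.85740808 -0.14526989  0.45      ]
1.65
```

```bash
python3 -m crank '[{"hand":1,"x":4,"y":-6,"z":2,"turn":0},{"hand":1,"x":9,"y":-6,"z":4,"turn":0},{"hand":1,"x":14,"y":-6,"z":6,"turn":0},{"hand":0.5,"x":18,"y":-6,"z":8,"turn":0},{"hand":0,"x":18,"y":-6,"z":8,"turn":0}]'
cat > st.py <<'E'
from h import *
o=observe(); R=Ro.from_quat(o["orientation"]).as_matrix()
print("t",o["t"],"p",o["ee_pos"].round(4),"gap",round(float(o["finger_gap"]),3),"F",np.round(o["contact_force"],1),"q",o["joint_positions"].round(3))
print("tool x",R[:,0].round(3),"y",R[:,1].round(3),"z",R[:,2].round(3))
try:
    v=np.load('dock.npy');Rd=Ro.from_euler('z',v[2]).as_matrix();print("dock: p",(Rd.T@(o["ee_pos"]-[v[0],v[1],0])).round(4),"tx",(Rd.T@R[:,0]).round(3),"ty",(Rd.T@R[:,1]).round(3),"tz",(Rd.T@R[:,2]).round(3))
except Exception as e: print(e)
E
python3 st.py
```

```text
t: 2.28
ee_pos: [0.3574, -0.6166, 0.2909]
orientation: [-0.59, 0.389, -0.384, 0.594]
contact_force: [-1.3, 0.7, -1.2]
finger_gap: 0.604
t 2.275 p [ 0.3574 -0.6166  0.2909] gap 0.604 F [-1.3  0.7 -1.2] q [-1.14   0.68   1.012  1.912  0.     1.589]
tool x [ 0.401 -0.916 -0.008] y [-0.003  0.008 -1.   ] z [0.916 0.401 0.   ]
dock: p [ 0.2525 -0.434   0.2909] tx [ 0.991 -0.133 -0.008] ty [-0.008  0.001 -1.   ] tz [0.133 0.991 0.   ]
```

```bash
python3 -m crank '[{"hand":0,"x":4,"y":0,"z":0.5,"turn":0},{"hand":0,"x":8,"y":0,"z":1,"turn":0},{"hand":0,"x":12,"y":0,"z":1.6,"turn":0},{"hand":0,"x":16,"y":0,"z":2.1,"turn":0},{"hand":0,"x":16,"y":0,"z":2.1,"turn":0}]'; python3 st.py
```

```text
t: 2.9
ee_pos: [0.4024, -0.6894, 0.2488]
orientation: [0.6, -0.37, 0.404, -0.583]
contact_force: [-0.1, 0.1, -0.3]
finger_gap: -0.001
t 2.9 p [ 0.4024 -0.6894  0.2488] gap -0.001 F [-0.1  0.1 -0.3] q [-1.128  0.987  1.417  1.947  0.004  1.601]
tool x [ 0.4   -0.915  0.054] y [ 0.027 -0.048 -0.998] z [0.916 0.401 0.006]
dock: p [ 0.3381 -0.4334  0.2488] tx [ 0.99  -0.133  0.054] ty [ 0.055 -0.001 -0.998] tz [0.133 0.991 0.006]
```

```bash
python3 -m crank '[{"hand":0,"x":6,"y":-4,"z":0.8,"turn":0},{"hand":0,"x":12,"y":-8,"z":1.6,"turn":0},{"hand":0,"x":18,"y":-8,"z":2.4,"turn":0},{"hand":0,"x":24,"y":-8,"z":3.2,"turn":0},{"hand":0,"x":30,"y":-8,"z":4,"turn":0}]'; python3 st.py
```

```text
t: 3.52
ee_pos: [0.4211, -0.7162, 0.2419]
orientation: [0.61, -0.349, 0.424, -0.571]
contact_force: [-0.8, 0.0, -1.0]
finger_gap: -0.003
t 3.525 p [ 0.4211 -0.7162  0.2419] gap -0.003 F [-0.8  0.  -1. ] q [-1.123  1.     1.419  1.871  0.008  1.607]
tool x [ 0.397 -0.91   0.119] y [ 0.059 -0.104 -0.993] z [0.916 0.401 0.012]
dock: p [ 0.3707 -0.4313  0.2419] tx [ 0.984 -0.133  0.119] ty [ 0.119 -0.004 -0.993] tz [0.133 0.991 0.012]
```

```bash
python3 -m crank '[{"hand":0,"x":20,"y":-20,"z":2.7,"turn":0},{"hand":0,"x":30,"y":-30,"z":4,"turn":0},{"hand":0,"x":40,"y":-40,"z":5,"turn":0},{"hand":0,"x":40,"y":-40,"z":5,"turn":0},{"hand":0,"x":40,"y":-40,"z":5,"turn":0}]'; python3 st.py
```

```text
t: 4.15
ee_pos: [0.4112, -0.6962, 0.3252]
orientation: [0.62, -0.327, 0.444, -0.559]
contact_force: [0.9, 0.4, -0.1]
finger_gap: -0.001
t 4.15 p [ 0.4112 -0.6962  0.3252] gap -0.001 F [ 0.9  0.4 -0.1] q [-1.125  0.895  1.42   1.91   0.012  1.606]
tool x [ 0.392 -0.901  0.184] y [ 0.09  -0.161 -0.983] z [0.915 0.402 0.018]
dock: p [ 0.3485 -0.4294  0.3252] tx [ 0.974 -0.133  0.184] ty [ 0.185 -0.007 -0.983] tz [0.132 0.991 0.018]
```

```bash
python3 -m crank '[{"hand":0,"x":30,"y":-10,"z":4,"turn":0},{"hand":0,"x":30,"y":-10,"z":4,"turn":0}]'; python3 st.py; python3 -m crank '[{"hand":0,"x":30,"y":-10,"z":4,"turn":0},{"hand":0,"x":30,"y":-10,"z":4,"turn":0}]'; python3 st.py
```

```text
t: 4.4
ee_pos: [0.4264, -0.7193, 0.3285]
orientation: [0.628, -0.306, 0.462, -0.547]
contact_force: [-0.3, 0.8, 0.9]
finger_gap: -0.003
t 4.4 p [ 0.4264 -0.7193  0.3285] gap -0.003 F [-0.3  0.8  0.9] q [-1.121  0.898  1.42   1.844  0.015  1.61 ]
tool x [ 0.386 -0.889  0.245] y [ 0.12  -0.215 -0.969] z [0.915 0.403 0.024]
dock: p [ 0.3761 -0.4284  0.3285] tx [ 0.96  -0.132  0.245] ty [ 0.246 -0.009 -0.969] tz [0.13  0.991 0.024]
t: 4.65
ee_pos: [0.4397, -0.7392, 0.3379]
orientation: [0.635, -0.285, 0.48, -0.534]
contact_force: [0.1, -0.5, -0.3]
finger_gap: -0.003
t 4.65 p [ 0.4397 -0.7392  0.3379] gap -0.003 F [ 0.1 -0.5 -0.3] q [-1.118  0.895  1.42   1.784  0.018  1.614]
tool x [ 0.377 -0.874  0.305] y [ 0.15  -0.268 -0.952] z [0.914 0.405 0.03 ]
dock: p [ 0.4    -0.4274  0.3379] tx [ 0.943 -0.131  0.305] ty [ 0.306 -0.011 -0.952] tz [0.129 0.991 0.03 ]
```

```bash
python3 -m crank '[{"hand":0.35,"x":30,"y":-10,"z":4,"turn":0},{"hand":0.35,"x":30,"y":-10,"z":4,"turn":0}]'; python3 -m crank '[{"hand":0.35,"x":30,"y":-10,"z":4,"turn":0},{"hand":0.35,"x":30,"y":-10,"z":4,"turn":0}]'; python3 -m crank '[{"hand":0.35,"x":30,"y":-10,"z":4,"turn":0},{"hand":0.35,"x":30,"y":-10,"z":4,"turn":0}]';python3 -m crank '[{"hand":0.35,"x":30,"y":-10,"z":4,"turn":0},{"hand":0.35,"x":30,"y":-10,"z":4,"turn":0}]'; python3 st.py
python3 - <<'E'
from h import *
v=np.load('dock.npy');Rd=Ro.from_euler('z',v[2]).as_matrix()
for n,l in (("side",dict(green=(373,402),yellow=(410,322),pinkL=(90,488),pinkR=(353,498))),("scene",dict(green=(355,440),yellow=(457,380),pinkL=(17,420),pinkR=(255,520)))):
    for k,p in l.items():
        q=np.array(p)/(3.5 if n=="side" else 3.3)+([205,120] if n=="side" else [180,110])
        w=ray(n,q,.165);print(n,k,w.round(3),(Rd.T@(w-[v[0],v[1],0])).round(3))
E
```

```text
t: 4.9
ee_pos: [0.4512, -0.756, 0.3537]
orientation: [0.642, -0.263, 0.497, -0.52]
contact_force: [0.2, 0.1, -0.2]
finger_gap: 0.345
t: 5.15
ee_pos: [0.4609, -0.7701, 0.3749]
orientation: [0.649, -0.241, 0.514, -0.506]
contact_force: [-0.1, 0.3, -0.2]
finger_gap: 0.346
t: 5.4
ee_pos: [0.4692, -0.7815, 0.4018]
orientation: [0.655, -0.218, 0.531, -0.491]
contact_force: [-0.5, 0.7, 0.7]
finger_gap: 0.352
t: 5.65
ee_pos: [0.4757, -0.7901, 0.4333]
orientation: [0.66, -0.194, 0.548, -0.476]
contact_force: [0.7, 0.0, 0.0]
finger_gap: 0.351
t 5.65 p [ 0.4757 -0.7901  0.4333] gap 0.351 F [0.7 0.  0. ] q [-1.111  0.827  1.42   1.592  0.028  1.626]
tool x [ 0.323 -0.778  0.539] y [ 0.265 -0.472 -0.841] z [0.908 0.415 0.054]
dock: p [ 0.4622 -0.423   0.4333] tx [ 0.833 -0.127  0.539] ty [ 0.541 -0.018 -0.841] tz [0.117 0.992 0.054]
side green [0.379 0.114 0.165] [-0.361 -0.036  0.165]
side yellow [0.36  0.015 0.165] [-0.286 -0.104  0.165]
side pinkL [0.584 0.244 0.165] [-0.365  0.206  0.165]
side pinkR [0.381 0.216 0.165] [-0.447  0.019  0.165]
scene green [0.376 0.111 0.165] [-0.36  -0.041  0.165]
scene yellow [0.358 0.011 0.165] [-0.284 -0.108  0.165]
scene pinkL [0.579 0.239 0.165] [-0.364  0.2    0.165]
scene pinkR [0.378 0.217 0.165] [-0.449  0.017  0.165]
```

```bash
cat > go.py <<'E'
# usage: go.py d|w x y z [phi_deg]  -> tool-frame shift cm
import sys
from h import *
o=observe(); R=Ro.from_quat(o["orientation"]).as_matrix()
v=np.load('dock.npy');Rd=Ro.from_euler('z',v[2]).as_matrix();O=np.r_[v[:2],0]
a=[float(x) for x in sys.argv[2:]]
T=np.array(a[:3])
if sys.argv[1]=='d': T=O+Rd@T
s=R.T@(T-o["ee_pos"])*100
z=Rd.T@R[:,2]; y=Rd.T@R[:,1]; lat=np.array([0,1,0]);lat=lat-y*(y@lat);lat/=np.linalg.norm(lat);f=np.cross(lat,y)
phi=np.degrees(np.arctan2(z@f,z@lat))
print("now dock",(Rd.T@(o["ee_pos"]-O)).round(4),"target world",T.round(3),"shift cm",s.round(2),"dist",np.linalg.norm(s).round(1),"phi",phi.round(1))
if len(a)>3:
    # turn t about y: z' = cos z + sin x ; x has f comp cos(phi)
    print("turn",np.radians(a[3]-phi).round(3), "f",f.round(2))
E
python3 go.py w .36 -.42 .42 -60
```

```text
now dock [ 0.4622 -0.423   0.4333] target world [ 0.36 -0.42  0.42] shift cm [-33.25 -19.42   4.77] dist 38.8 phi -7.3
turn -0.919 f [-0.84  0.   -0.54]
```

```bash
sed -i 's/f=np.cross(lat,y)/f=np.cross(y,lat)/' go.py
python3 -m crank '[{"hand":0.35,"x":-5,"y":-3,"z":0.8,"turn":-0.15},{"hand":0.35,"x":-10,"y":-6,"z":1.5,"turn":-0.3},{"hand":0.35,"x":-15,"y":-9,"z":2.2,"turn":-0.45},{"hand":0.35,"x":-20,"y":-12,"z":3,"turn":-0.6},{"hand":0.35,"x":-25,"y":-15,"z":3.6,"turn":-0.75}]'; python3 st.py; python3 go.py w .42 -.15 .42 -60
```

```text
t: 6.28
ee_pos: [0.3996, -0.5465, 0.4284]
orientation: [0.816, -0.005, 0.266, -0.513]
contact_force: [0.6, -0.0, 1.8]
finger_gap: 0.35
t 6.275 p [ 0.3996 -0.5465  0.4284] gap 0.35 F [ 0.6 -0.   1.8] q [-1.032 -0.076  0.225  1.298 -0.014  0.937]
tool x [ 0.858 -0.281  0.43 ] y [ 0.266 -0.473 -0.84 ] z [ 0.439  0.835 -0.331]
dock: p [ 0.2145 -0.3616  0.4284] tx [0.686 0.587 0.43 ] ty [ 0.542 -0.018 -0.84 ] tz [-0.486  0.809 -0.331]
now dock [ 0.2145 -0.3616  0.4284] target world [ 0.42 -0.15  0.42] shift cm [ -9.75 -17.5   34.29] dist 39.7 phi -36.0
turn -0.419 f [ 0.84 -0.    0.54]
```

```bash
python3 -m crank '[{"hand":0.35,"x":-1.5,"y":-2.6,"z":5.2,"turn":-0.1},{"hand":0.35,"x":-3,"y":-5.2,"z":10.4,"turn":-0.2},{"hand":0.35,"x":-4.5,"y":-7.8,"z":15.6,"turn":-0.3},{"hand":0.35,"x":-6,"y":-10.4,"z":20.8,"turn":-0.42},{"hand":0.35,"x":-7.5,"y":-13,"z":26,"turn":-0.42}]'; python3 st.py; python3 go.py d -0.298 0.092 .36 -60
```

```text
t: 6.9
ee_pos: [0.4142, -0.245, 0.4202]
orientation: [0.854, 0.103, 0.092, -0.502]
contact_force: [1.6, 0.5, -0.1]
finger_gap: 0.348
t 6.9 p [ 0.4142 -0.245   0.4202] gap 0.348 F [ 1.6  0.5 -0.1] q [-0.485 -0.468 -0.09   1.449 -0.298  0.991]
tool x [0.962 0.084 0.26 ] y [ 0.268 -0.474 -0.839] z [ 0.053  0.877 -0.478]
dock: p [-0.0356 -0.1926  0.4202] tx [0.427 0.866 0.26 ] ty [ 0.544 -0.017 -0.839] tz [-0.722  0.5   -0.478]
now dock [-0.0356 -0.1926  0.4202] target world [0.521 0.127 0.36 ] shift cm [11.86 -9.71 36.05] dist 39.2 phi -60.0
turn -0.0 f [0.84 0.   0.54]
```

```bash
python3 -m crank '[{"hand":0.35,"x":1.8,"y":-1.5,"z":5.5,"turn":0},{"hand":0.35,"x":3.6,"y":-2.9,"z":11,"turn":0},{"hand":0.35,"x":5.4,"y":-4.4,"z":16.5,"turn":0},{"hand":0.35,"x":7.2,"y":-5.9,"z":22,"turn":0},{"hand":0.35,"x":9,"y":-7.4,"z":27.5,"turn":0}]'; python3 -m crank '[{"hand":0.35,"x":1.5,"y":-1.2,"z":4.5,"turn":0},{"hand":0.35,"x":2.5,"y":-2,"z":7.5,"turn":0},{"hand":0.35,"x":2.5,"y":-2,"z":7.5,"turn":0}]'; python3 st.py; python3 go.py d -0.298 0.092 .20 -60
python3 - <<'E'
from h import *
for n in ("scene","side","wrist"): save(n,n+"1.png")
a=cv2.imread('pics/scene1.png');b=cv2.imread('pics/side1.png')
cv2.imwrite('pics/two1.png',cv2.resize(np.hstack([a[60:360,130:430],b[60:360,130:430]]),(800,400)))
E
```

```text
t: 7.52
ee_pos: [0.4955, 0.0409, 0.3749]
orientation: [0.853, 0.104, 0.093, -0.503]
contact_force: [1.2, 0.0, 0.6]
finger_gap: 0.352
t: 7.9
ee_pos: [0.5185, 0.1204, 0.3611]
orientation: [0.853, 0.105, 0.091, -0.503]
contact_force: [-0.1, 0.3, -0.5]
finger_gap: 0.353
t 7.9 p [0.5185 0.1204 0.3611] gap 0.353 F [-0.1  0.3 -0.5] q [ 0.416  0.02   0.215  1.698 -0.572  1.946]
tool x [0.961 0.088 0.261] y [ 0.271 -0.472 -0.839] z [ 0.05   0.877 -0.478]
dock: p [-0.2937  0.0862  0.3611] tx [0.424 0.867 0.261] ty [ 0.545 -0.014 -0.839] tz [-0.724  0.498 -0.478]
now dock [-0.2937  0.0862  0.3611] target world [0.521 0.127 0.2  ] shift cm [-3.89 13.27  8.3 ] dist 16.1 phi -60.1
turn 0.002 f [0.84 0.   0.54]
```

View pics/two1.png

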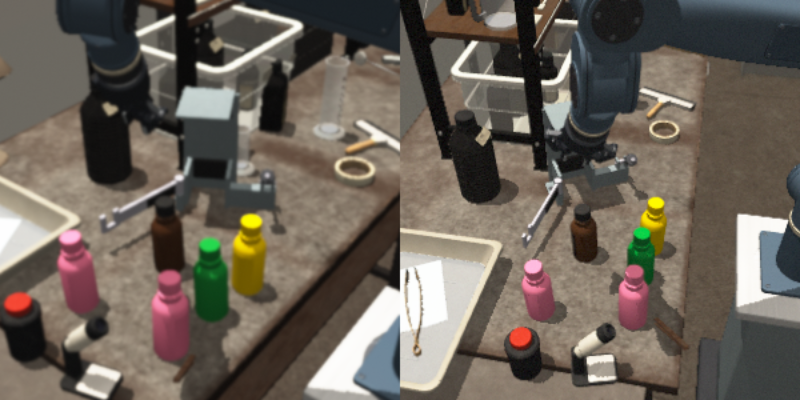

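View pics/wrist1.png

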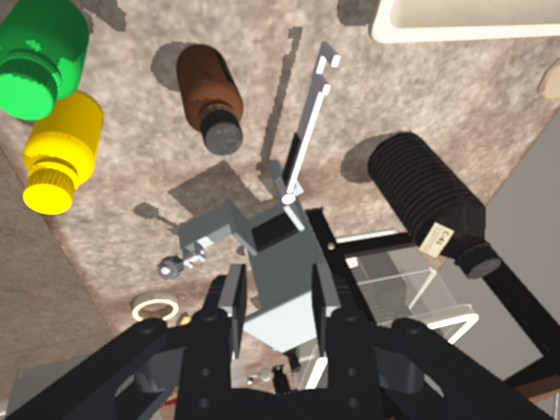

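Run:
```python
from fit import *
v=np.load('dock.npy')
print(proj("wrist",pts(v)).round(0).tolist())
b=[.5176,.0653]
print(proj("wrist",[[*b,.165],[*b,0.]]).round(0).tolist())
a=cv2.imread('pics/wrist1.png')[20:370,120:380]; cv2.imwrite('pics/w1c.png',cv2.resize(a,None,fx=1.7,fy=1.7,interpolation=cv2.INTER_CUBIC))
```

```text
[[316.0, 286.0], [233.0, 327.0], [280.0, 352.0], [348.0, 320.0], [285.0, 197.0], [168.0, 267.0], [322.0, 88.0], [332.0, 57.0]]
[[217.0, 135.0], [197.0, 59.0]]
```

View pics/w1c.png

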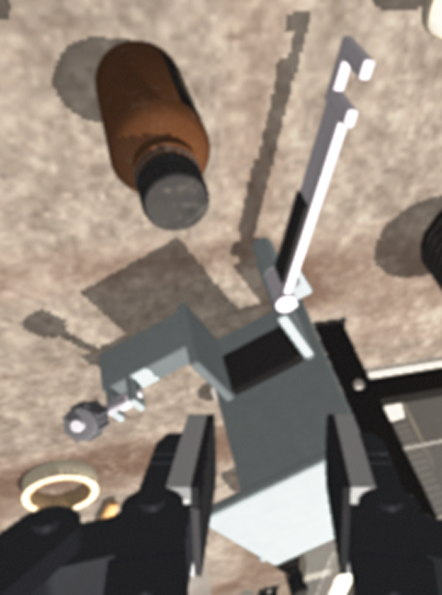

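```bash
cat > fit2.py <<'E'
from fit import *
sc=np.array([[272,121],[410,127],[418,55],[295,50],[279,275],[497,270],[122,354],[90,370]])/3.3+[180,110]
si=np.array([[157,140],[260,118],[218,50],[112,78],[152,262],[345,208],[80,383],[65,408]])/3.5+[205,120]
wi=np.array([[280,565],[287,303],[85,420],[353,112],[368,68]])/1.7+[120,20]; idx=[2,4,5,6,7]
f=lambda v:np.r_[(proj("scene",pts(v))-sc).ravel(),(proj("side",pts(v))-si).ravel(),(proj("wrist",pts(v)[idx])-wi).ravel()]
v0=np.load('dock.npy')
v=least_squares(f,v0,loss='soft_l1').x
print(np.round(v,4),np.round(f(v).reshape(-1,2),1).tolist()); np.save('dock.npy',v)
bs=np.array([[243,333],[253,495]])/3.3+[180,110]; bi=np.array([[217,340],[224,462]])/3.5+[205,120]
B=lambda b:np.array([[b[0],b[1],.165],[b[0],b[1],.008]])
g=lambda b:np.r_[(proj("scene",B(b))-bs).ravel(),(proj("side",B(b))-bi).ravel(),(proj("wrist",B(b)[:1])-[222.4,137.6]).ravel()]
b=least_squares(g,[.5,.06],loss='soft_l1').x
c,s=np.cos(v[2]),np.sin(v[2]);d=b-v[:2];print(b,"in dock",c*d[0]+s*d[1],-s*d[0]+c*d[1],g(b).round(1))
E
python3 fit2.py; python3 -c "
from h import *
print(observe()['t'])"
```

```text
[ 0.5998 -0.1767 -1.0141  2.2871  0.6899] [[-1.0, -0.4], [-1.8, -0.4], [-1.3, -0.6], [-2.1, -0.6], [-0.3, -0.4], [0.4, 0.2], [-0.9, -0.8], [-1.9, -0.2], [-1.3, 0.1], [1.8, -1.2], [0.0, -2.6], [-0.3, -3.9], [0.6, -0.4], [0.0, -0.5], [-0.6, -1.4], [-1.2, -0.7], [-2.2, -0.5], [-2.6, -0.4], [0.0, -0.1], [-2.4, 3.4], [-0.3, -2.1]]
[0.52145433 0.06268885] in dock -0.24467637599109868 0.05995388721772202 [-0.9  0.1 -1.8 -1.8  0.1 -0.9 -0.5 -2.2 -1.  -0.1]
8.05
```

```bash
python3 go.py d -0.297 0.096 .10
```

```text
now dock [-0.2932  0.086   0.3632] target world [0.524 0.126 0.1  ] shift cm [-6.26 21.83 13.36] dist 26.3 phi -59.4
```

```bash
python3 -m crank '[{"hand":0.35,"x":-1.2,"y":4.3,"z":2.7,"turn":0},{"hand":0.35,"x":-2.5,"y":8.7,"z":5.4,"turn":0},{"hand":0.35,"x":-3.8,"y":13,"z":8,"turn":0},{"hand":0.35,"x":-5,"y":17.4,"z":10.7,"turn":0},{"hand":0.35,"x":-6.3,"y":21.8,"z":13.4,"turn":0}]'; python3 go.py d -0.297 0.096 .035; python3 st.py
python3 - <<'E'
from h import *
for n in ("scene","side","wrist"): save(n,n+"2.png")
a=cv2.imread('pics/scene2.png');b=cv2.imread('pics/side2.png')
cv2.imwrite('pics/two2.png',cv2.resize(np.hstack([a[120:360,150:390],b[120:360,170:410]]),(800,400)))
E
```

```text
t: 8.68
ee_pos: [0.5244, 0.1254, 0.0999]
orientation: [0.853, 0.104, 0.095, -0.503]
contact_force: [0.2, -0.1, -0.7]
finger_gap: 0.35
now dock [-0.2964  0.0956  0.0999] target world [0.524 0.126 0.035] shift cm [-1.72  5.4   3.16] dist 6.5 phi -59.2
t 8.675 p [0.5244 0.1254 0.0999] gap 0.35 F [ 0.2 -0.1 -0.7] q [ 0.421  0.053 -0.275  1.176 -0.574  1.959]
tool x [0.96  0.082 0.267] y [ 0.273 -0.473 -0.838] z [ 0.058  0.877 -0.476]
dock: p [-0.2964  0.0956  0.0999] tx [0.438 0.858 0.267] ty [ 0.546 -0.018 -0.838] tz [-0.714  0.513 -0.476]
```

View pics/two2.png

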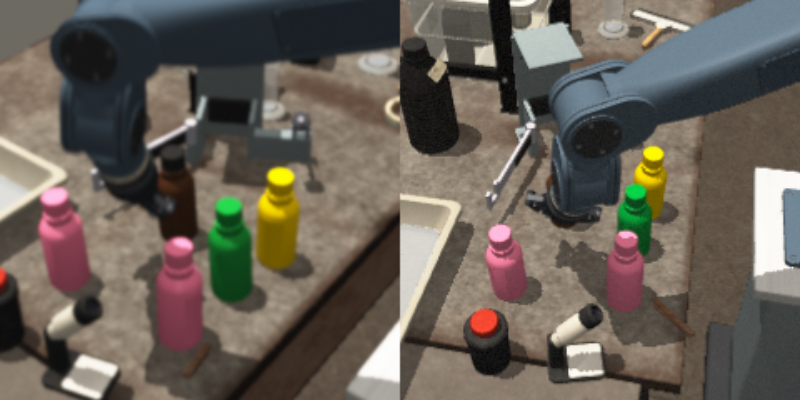

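View pics/wrist2.png

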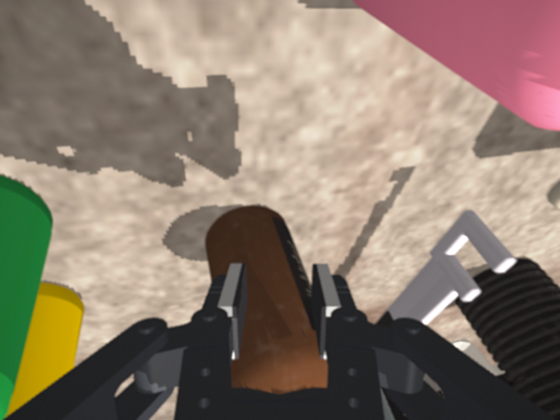

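```bash
python3 go.py d -0.301 0.088 .032
```

```text
now dock [-0.2971  0.0922  0.0973] target world [0.516 0.125 0.032] shift cm [-2.21  5.27  3.2 ] dist 6.6 phi -59.5
```

```bash
python3 -m crank '[{"hand":0.35,"x":-1.1,"y":2.6,"z":1.6,"turn":0},{"hand":0.35,"x":-2.2,"y":5.3,"z":3.2,"turn":0},{"hand":0.35,"x":-2.2,"y":5.3,"z":3.2,"turn":0}]'; python3 st.py;  python3 go.py d -0.281 0.075 .032
python3 - <<'E'
from h import *
for n in ("scene","side","wrist"): save(n,n+"3.png")
a=cv2.imread('pics/scene3.png');b=cv2.imread('pics/wrist3.png')
cv2.imwrite('pics/two3.png',np.hstack([cv2.resize(a[160:340,180:360],(400,400)),cv2.resize(b,(400,300))[:,:].copy() if False else cv2.resize(b[:,70:490],(400,400))]))
E
```

```text
t: 9.2
ee_pos: [0.5157, 0.1245, 0.0329]
orientation: [0.855, 0.102, 0.091, -0.501]
contact_force: [-0.5, 0.4, 0.3]
finger_gap: 0.353
t 9.2 p [0.5157 0.1245 0.0329] gap 0.353 F [-0.5  0.4  0.3] q [ 0.427  0.107 -0.36   1.053 -0.575  1.966]
tool x [0.963 0.083 0.257] y [ 0.265 -0.477 -0.838] z [ 0.053  0.875 -0.481]
dock: p [-0.3002  0.0877  0.0329] tx [0.438 0.861 0.257] ty [ 0.545 -0.027 -0.838] tz [-0.715  0.508 -0.481]
now dock [-0.3002  0.0877  0.0329] target world [0.515 0.101 0.032] shift cm [-0.28  1.16 -1.97] dist 2.3 phi -59.5
```

View pics/two3.png

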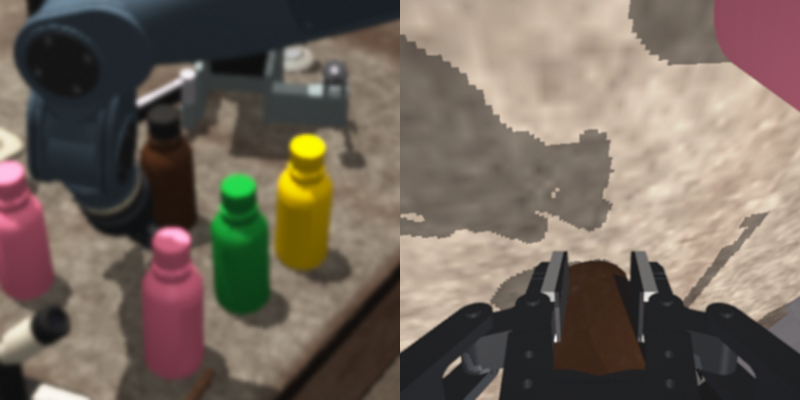

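```bash
python3 go.py d -0.281 0.075 .032;python3 go.py d -0.237 0.055 .032 -65
```

```text
now dock [-0.2999  0.0907  0.0358] target world [0.515 0.101 0.032] shift cm [-0.63  1.38 -1.97] dist 2.5 phi -59.3
now dock [-0.2999  0.0907  0.0358] target world [0.521 0.054 0.032] shift cm [-0.42  3.83 -6.13] dist 7.2 phi -59.3
turn -0.1 f [0.84 0.   0.55]
```

```bash
python3 -m crank '[{"hand":0.35,"x":-0.3,"y":0.9,"z":-1.3,"turn":0},{"hand":0.35,"x":-0.3,"y":1.6,"z":-2.5,"turn":-0.03},{"hand":0.35,"x":-0.3,"y":2.3,"z":-3.7,"turn":-0.06},{"hand":0.35,"x":-0.3,"y":3.1,"z":-5,"turn":-0.1},{"hand":0.35,"x":-0.3,"y":3.7,"z":-6.1,"turn":-0.1}]'; python3 st.py
cat > look.py <<'E'
import sys
from h import *
k=sys.argv[1]
for n in ("scene","side","wrist"): save(n,n+k+".png")
a,s,b=[cv2.imread('pics/%s%s.png'%(n,k)) for n in ("scene","side","wrist")]
cv2.imwrite('pics/three%s.png'%k,np.hstack([cv2.resize(a[150:310,190:370],(266,300),fx=0,fy=0)[:, :],cv2.resize(s[140:300,195:355],(266,300)),cv2.resize(b[:,70:490],(266,300))]))
E
python3 look.py 4; python3 go.py d -0.181 0.018 .032 -80
```

```text
t: 9.98
ee_pos: [0.5239, 0.0543, 0.0355]
orientation: [0.857, 0.129, 0.053, -0.497]
contact_force: [-0.3, 3.4, 2.4]
finger_gap: 0.352
t 9.975 p [0.5239 0.0543 0.0355] gap 0.352 F [-0.3  3.4  2.4] q [ 0.288  0.003 -0.466  0.95  -0.561  1.702]
tool x [0.961 0.169 0.219] y [ 0.274 -0.474 -0.837] z [-0.038  0.864 -0.501]
dock: p [-0.2363  0.0576  0.0355] tx [0.364 0.905 0.219] ty [ 0.547 -0.017 -0.837] tz [-0.754  0.425 -0.501]
now dock [-0.2364  0.0562  0.0341] target world [ 0.519 -0.014  0.032] shift cm [-1.47  3.29 -5.69] dist 6.7 phi -64.9
turn -0.264 f [ 0.84 -0.    0.55]
```

View pics/three4.png

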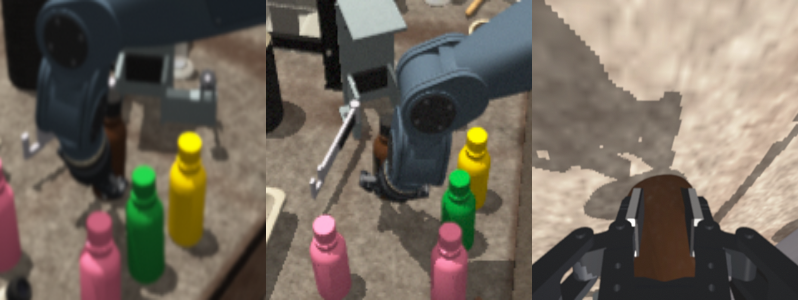

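```bash
python3 -m crank '[{"hand":0.35,"x":-0.3,"y":0.7,"z":-1.2,"turn":0},{"hand":0.35,"x":-0.6,"y":1.4,"z":-2.4,"turn":-0.04},{"hand":0.35,"x":-0.9,"y":2.1,"z":-3.6,"turn":-0.08},{"hand":0.35,"x":-1.2,"y":2.8,"z":-4.8,"turn":-0.12},{"hand":0.35,"x":-1.4,"y":3.3,"z":-5.7,"turn":-0.17}]'; python3 st.py; python3 go.py d -0.142 0.0 .032 -90
```

```text
t: 10.75
ee_pos: [0.5201, -0.0141, 0.0322]
orientation: [0.859, 0.17, -0.021, -0.483]
contact_force: [-0.1, 3.8, 2.7]
finger_gap: 0.356
t 10.75 p [ 0.5201 -0.0141  0.0322] gap 0.356 F [-0.1  3.8  2.7] q [ 0.146 -0.086 -0.562  0.861 -0.535  1.369]
tool x [0.941 0.313 0.128] y [ 0.271 -0.475 -0.837] z [-0.201  0.822 -0.532]
dock: p [-0.1802  0.0182  0.0322] tx [0.232 0.964 0.128] ty [ 0.547 -0.021 -0.837] tz [-0.805  0.264 -0.532]
now dock [-0.1802  0.0182  0.0322] target world [ 0.525 -0.056  0.032] shift cm [-0.88  2.14 -3.54] dist 4.2 phi -74.7
turn -0.267 f [0.84 0.   0.55]
```

```bash
python3 -m crank '[{"hand":0.35,"x":-0.2,"y":0.5,"z":-0.9,"turn":-0.06},{"hand":0.35,"x":-0.4,"y":1.0,"z":-1.8,"turn":-0.13},{"hand":0.35,"x":-0.7,"y":1.6,"z":-2.7,"turn":-0.2},{"hand":0.35,"x":-0.9,"y":2.1,"z":-3.5,"turn":-0.265},{"hand":0.35,"x":-0.9,"y":2.1,"z":-3.5,"turn":-0.265}]'; python3 st.py; python3 look.py 5; python3 go.py d -0.08 0.0 .032 -90
```

```text
t: 11.38
ee_pos: [0.5233, -0.0567, 0.0314]
orientation: [0.849, 0.231, -0.135, -0.457]
contact_force: [0.3, 0.8, 0.4]
finger_gap: 0.35
t 11.375 p [ 0.5233 -0.0567  0.0314] gap 0.35 F [0.3 0.8 0.4] q [ 0.051 -0.116 -0.595  0.808 -0.512  1.001]
tool x [ 0.857  0.515 -0.018] y [ 0.269 -0.476 -0.837] z [-0.44   0.712 -0.547]
dock: p [-0.1423 -0.0016  0.0314] tx [ 0.015  1.    -0.018] ty [ 0.547 -0.023 -0.837] tz [-0.837  0.003 -0.547]
now dock [-0.1429 -0.0009  0.0314] target world [ 0.558 -0.109  0.032] shift cm [ 0.17  3.39 -5.3 ] dist 6.3 phi -89.9
turn -0.002 f [0.84 0.   0.55]
```

View pics/three5.png

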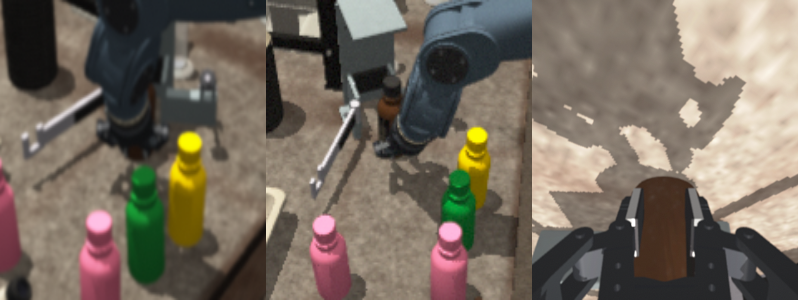

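View pics/side5.png

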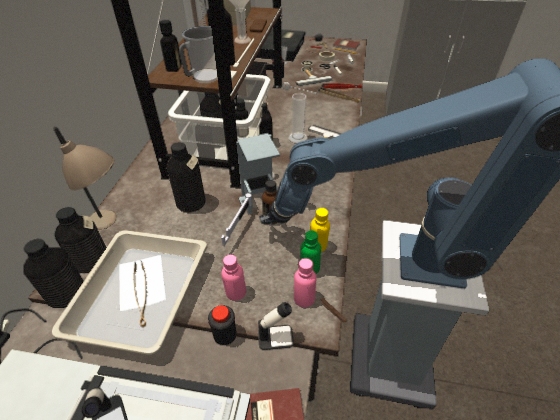

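```bash
python3 -m crank '[{"hand":0.35,"x":0.1,"y":0.7,"z":-1.1,"turn":0},{"hand":0.35,"x":0.1,"y":1.4,"z":-2.2,"turn":0},{"hand":0.35,"x":0.2,"y":2.1,"z":-3.3,"turn":0},{"hand":0.35,"x":0.2,"y":2.8,"z":-4.4,"turn":0},{"hand":0.35,"x":0.2,"y":3.4,"z":-5.3,"turn":0}]'; python3 st.py; python3 look.py 6; python3 go.py d -0.05 0.0 .032 -90
python3 - <<'E'
import cv2
a=cv2.imread('pics/side6.png')[120:240,190:340]; cv2.imwrite('pics/side6c.png',cv2.resize(a,None,fx=5,fy=5,interpolation=cv2.INTER_CUBIC))
E
```

```text
t: 12.15
ee_pos: [0.5583, -0.1097, 0.0319]
orientation: [0.848, 0.231, -0.135, -0.457]
contact_force: [-1.5, 3.1, 1.2]
finger_gap: 0.352
t 12.15 p [ 0.5583 -0.1097  0.0319] gap 0.352 F [-1.5  3.1  1.2] q [-0.064 -0.058 -0.544  0.741 -0.475  0.875]
tool x [ 0.856  0.516 -0.017] y [ 0.27  -0.476 -0.837] z [-0.44   0.712 -0.546]
dock: p [-0.0789  0.0001  0.0319] tx [ 0.015  1.    -0.017] ty [ 0.546 -0.022 -0.837] tz [-0.838  0.003 -0.546]
now dock [-0.0789 -0.0001  0.032 ] target world [ 0.573 -0.134  0.032] shift cm [ 0.05  1.58 -2.42] dist 2.9 phi -89.8
turn -0.004 f [0.84 0.   0.55]
```

View pics/three6.png

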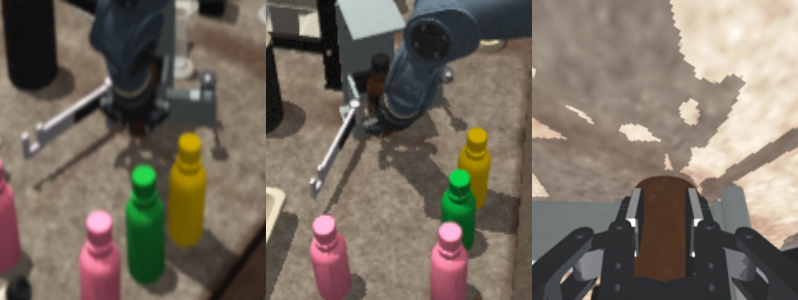

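View pics/side6c.png

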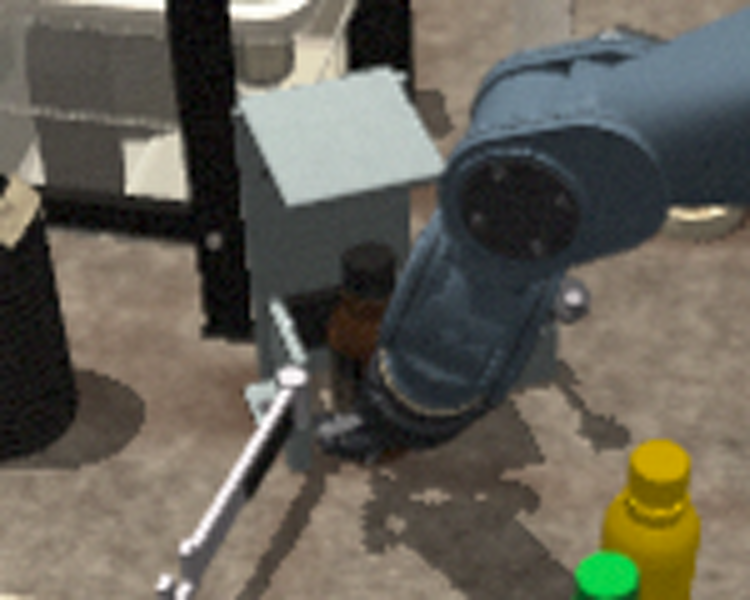

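```bash
python3 -m crank '[{"hand":0.35,"x":0,"y":0.5,"z":-0.8,"turn":0},{"hand":0.35,"x":0,"y":1.0,"z":-1.6,"turn":0},{"hand":0.35,"x":0.05,"y":1.6,"z":-2.4,"turn":0},{"hand":0.35,"x":0.05,"y":1.6,"z":-2.4,"turn":0}]'; python3 st.py; python3 look.py 7; python3 go.py d -0.036 0.0 .032 -90
```

```text
t: 12.8
ee_pos: [0.5739, -0.1352, 0.032]
orientation: [0.849, 0.231, -0.134, -0.456]
contact_force: [-0.3, 0.5, -0.3]
finger_gap: 0.344
t 12.8 p [ 0.5739 -0.1352  0.032 ] gap 0.344 F [-0.3  0.5 -0.3] q [-0.113 -0.025 -0.515  0.714 -0.46   0.826]
tool x [ 0.858  0.514 -0.017] y [ 0.27  -0.477 -0.836] z [-0.438  0.713 -0.548]
dock: p [-0.049  -0.0001  0.032 ] tx [ 0.017  1.    -0.017] ty [ 0.548 -0.023 -0.836] tz [-0.837  0.005 -0.548]
now dock [-0.0499 -0.0001  0.0316] target world [ 0.581 -0.146  0.032] shift cm [ 0.04  0.73 -1.19] dist 1.4 phi -89.8
turn -0.004 f [0.84 0.   0.55]
```

View pics/wrist7.png

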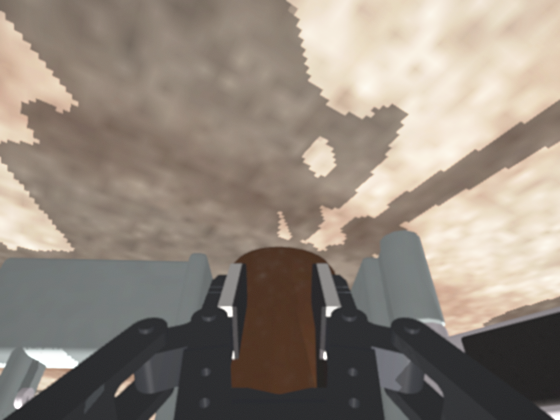

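View pics/three7.png

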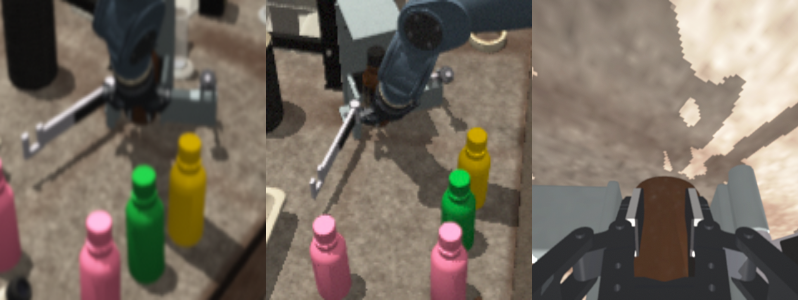

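```bash
python3 -m crank '[{"hand":0.35,"x":0,"y":0.25,"z":-0.4,"turn":0},{"hand":0.35,"x":0,"y":0.4,"z":-0.7,"turn":0},{"hand":0.35,"x":0,"y":0.4,"z":-0.7,"turn":0}]'; python3 st.py; python3 -m crank '[{"hand":0.35,"x":0,"y":0.25,"z":-0.4,"turn":0},{"hand":0.35,"x":0,"y":0.25,"z":-0.4,"turn":0}]'; python3 st.py
```

```text
t: 13.32
ee_pos: [0.5775, -0.1414, 0.032]
orientation: [0.849, 0.231, -0.134, -0.457]
contact_force: [-0.8, 1.0, 0.5]
finger_gap: 0.351
t 13.325 p [ 0.5775 -0.1414  0.032 ] gap 0.351 F [-0.8  1.   0.5] q [-0.125 -0.017 -0.507  0.709 -0.455  0.812]
tool x [ 0.857  0.515 -0.017] y [ 0.269 -0.477 -0.837] z [-0.439  0.713 -0.547]
dock: p [-0.0418 -0.0003  0.032 ] tx [ 0.016  1.    -0.017] ty [ 0.547 -0.023 -0.837] tz [-0.837  0.004 -0.547]
t: 13.58
ee_pos: [0.5798, -0.1454, 0.0316]
orientation: [0.848, 0.231, -0.135, -0.457]
contact_force: [-0.9, 1.9, 0.2]
finger_gap: 0.35
t 13.575 p [ 0.5798 -0.1454  0.0316] gap 0.35 F [-0.9  1.9  0.2] q [-0.133 -0.011 -0.502  0.705 -0.451  0.805]
tool x [ 0.857  0.515 -0.017] y [ 0.269 -0.476 -0.837] z [-0.439  0.713 -0.546]
dock: p [-0.0372 -0.0005  0.0316] tx [ 0.016  1.    -0.017] ty [ 0.546 -0.023 -0.837] tz [-0.838  0.004 -0.546]
```

```bash
python3 -m crank '[{"hand":0.35,"x":0,"y":0.25,"z":-0.4,"turn":0},{"hand":0.35,"x":0,"y":0.25,"z":-0.4,"turn":0}]'; python3 look.py 8;python3 -m crank '[{"hand":0.35,"x":0,"y":0.25,"z":-0.4,"turn":0},{"hand":0.35,"x":0,"y":0.25,"z":-0.4,"turn":0}]'; python3 st.py
```

```text
t: 13.82
ee_pos: [0.5808, -0.1476, 0.0299]
orientation: [0.847, 0.231, -0.136, -0.459]
contact_force: [-4.7, 8.6, 3.1]
finger_gap: 0.349
t: 14.22
ee_pos: [0.5815, -0.1481, 0.0286]
orientation: [0.845, 0.232, -0.139, -0.461]
contact_force: [-12.1, 16.9, 10.7]
finger_gap: 0.35
t 14.225 p [ 0.5815 -0.1481  0.0286] gap 0.35 F [-12.1  16.9  10.7] q [-0.144 -0.001 -0.494  0.707 -0.437  0.79 ]
tool x [ 0.853  0.521 -0.02 ] y [ 0.265 -0.466 -0.844] z [-0.449  0.715 -0.536]
dock: p [-0.034  -0.0004  0.0286] tx [ 0.008  1.    -0.02 ] ty [ 0.535 -0.022 -0.844] tz [-0.845 -0.004 -0.536]
```

View pics/wrist8.png

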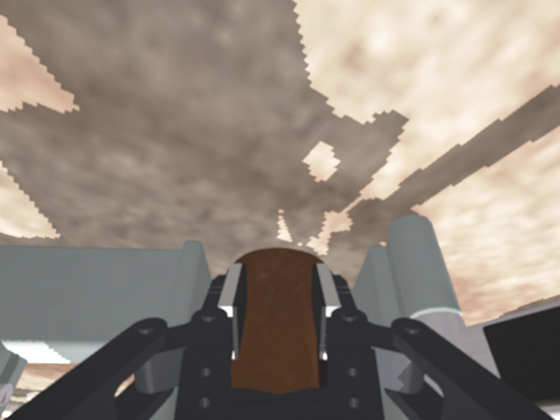

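```bash
python3 - <<'E'
from h import *
o=observe();v=np.load('dock.npy');Rd=Ro.from_euler('z',v[2]).as_matrix();R=Ro.from_quat(o["orientation"]).as_matrix()
print("F dock",(Rd.T@o["contact_force"]).round(1),"M dock",(Rd.T@o["torque"]).round(2),"M tool",(R.T@o["torque"]).round(2),o["torque"].round(2))
E
python3 look.py 9
python3 - <<'E'
import cv2
a=cv2.imread('pics/side9.png')[120:240,190:340]; b=cv2.imread('pics/scene9.png')[110:260,200:360]
import numpy as np
cv2.imwrite('pics/ss9.png',np.hstack([cv2.resize(a,(400,400)),cv2.resize(b,(400,400))]))
E
```

```text
F dock [-20.8  -1.3  10.7] M dock [-0.22  2.87 -0.3 ] M tool [2.87 0.07 0.33] [ 2.32  1.7  -0.3 ]
```

View pics/ss9.png

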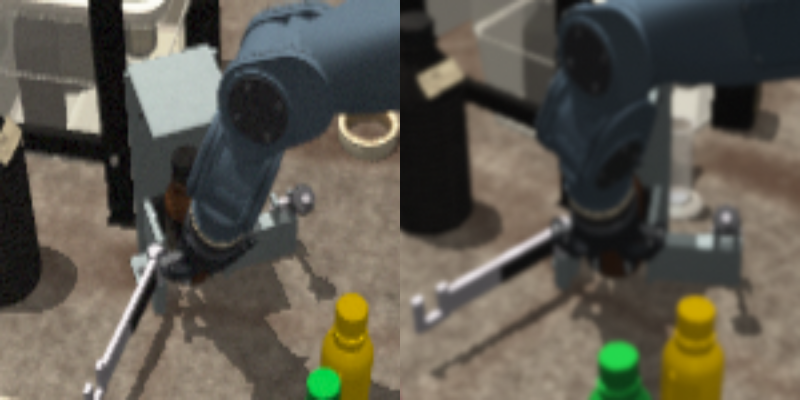

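View pics/wrist9.png

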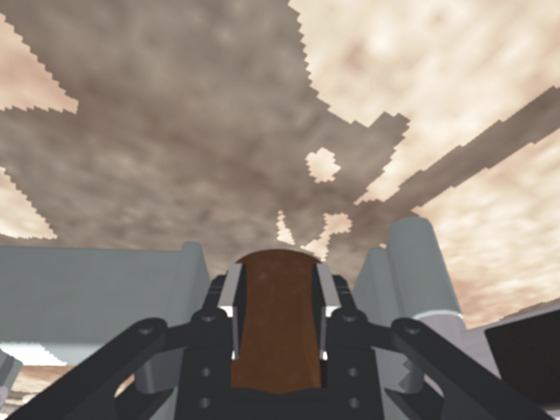

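```bash
python3 go.py d -0.16 0.0 .035; python3 -m crank '[{"hand":0.35,"x":0,"y":-0.6,"z":1,"turn":0},{"hand":0.35,"x":0,"y":-2,"z":3.2,"turn":0},{"hand":0.35,"x":-0.1,"y":-4.5,"z":7,"turn":0},{"hand":0.35,"x":-0.1,"y":-6.7,"z":10.7,"turn":0},{"hand":0.35,"x":-0.1,"y":-6.7,"z":10.7,"turn":0}]'; python3 st.py; python3 look.py 10
python3 - <<'E'
import cv2
a=cv2.imread('pics/side10.png')[120:240,190:340]; b=cv2.imread('pics/scene10.png')[110:260,200:360]
import numpy as np
cv2.imwrite('pics/ss10.png',np.hstack([cv2.resize(a,(400,400)),cv2.resize(b,(400,400))]))
E
```

```text
now dock [-0.034  -0.0004  0.0286] target world [ 0.515 -0.041  0.035] shift cm [-0.08 -7.29 10.3 ] dist 12.6 phi -90.2
t: 15.0
ee_pos: [0.5138, -0.0394, 0.0274]
orientation: [0.845, 0.233, -0.14, -0.461]
contact_force: [0.9, 0.2, -0.2]
finger_gap: 0.353
t 15.0 p [ 0.5138 -0.0394  0.0274] gap 0.353 F [ 0.9  0.2 -0.2] q [ 0.085 -0.122 -0.602  0.83  -0.509  1.03 ]
tool x [ 0.852  0.524 -0.022] y [ 0.265 -0.466 -0.844] z [-0.452  0.713 -0.536]
dock: p [-0.162  -0.0005  0.0274] tx [ 0.005  1.    -0.022] ty [ 0.536 -0.021 -0.844] tz [-0.844 -0.007 -0.536]
```

View pics/ss10.png

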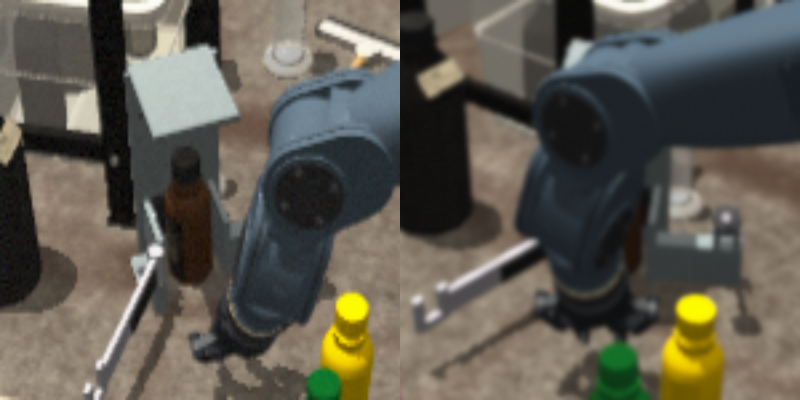

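View pics/wrist10.png

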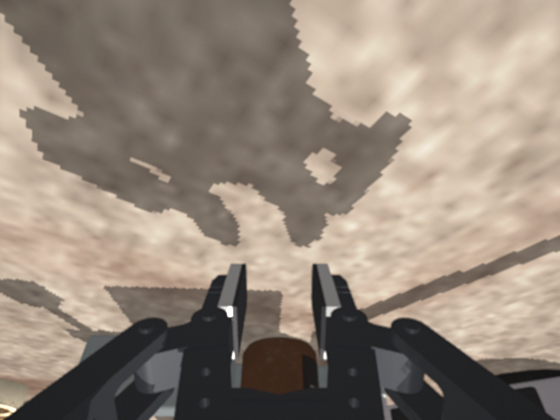

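Run:
```python
import cv2
a=cv2.imread('pics/side10.png')[140:240,220:320]
cv2.imwrite('pics/s10.png',cv2.resize(a,None,fx=6,fy=6,interpolation=cv2.INTER_CUBIC))
from fit import *
v=np.load('dock.npy')
for x in (-.01,0,.0025,.01): print(x,((proj("side",d2w(v,[[x,0,.165],[x,0,0],[x-.0315,0,0.004]]))-[220,140])*6).round(0).tolist())
print(((proj("side",pts(v))-[220,140])*6).round(0).tolist())
```

```text
-0.01 [[243.0, 164.0], [254.0, 373.0], [271.0, 401.0]]
0 [[237.0, 154.0], [249.0, 363.0], [265.0, 390.0]]
0.0025 [[236.0, 152.0], [247.0, 361.0], [264.0, 388.0]]
0.01 [[232.0, 144.0], [244.0, 353.0], [260.0, 380.0]]
[[171.0, 121.0], [366.0, 75.0], [284.0, -50.0], [100.0, -10.0], [174.0, 327.0], [502.0, 233.0], [44.0, 528.0], [14.0, 575.0]]
```

View pics/s10.png

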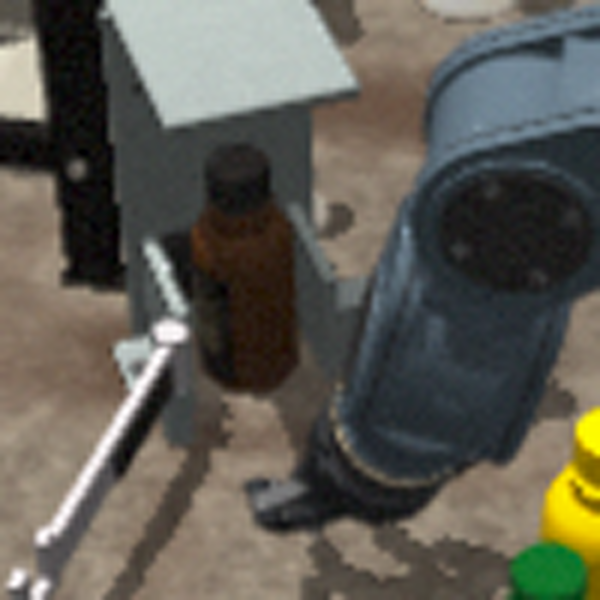

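```bash
python3 go.py d -0.162 0 .20; python3 go.py d -0.08 0.137 .20
```

```text
now dock [-1.593e-01  1.000e-04  2.850e-02] target world [ 0.514 -0.039  0.2  ] shift cm [ -0.34 -14.6   -8.99] dist 17.2 phi -90.1
now dock [-1.593e-01  1.000e-04  2.850e-02] target world [ 0.674 -0.036  0.2  ] shift cm [ 13.44 -10.49 -15.94] dist 23.3 phi -90.1
```

```bash
python3 -c "
from h import *
print(ray('side',(190,208)))"; python3 -m crank '[{"hand":0,"x":-0.1,"y":-5,"z":-3,"turn":0},{"hand":0,"x":-0.2,"y":-10,"z":-6,"turn":0},{"hand":0,"x":-0.3,"y":-14.6,"z":-9,"turn":0},{"hand":0,"x":4.5,"y":-13.2,"z":-11.3,"turn":0},{"hand":0,"x":9,"y":-11.9,"z":-13.6,"turn":0}]'; python3 st.py;python3 go.py d -0.08 0.137 .20
```

```text
[ 0.85188821 -0.08915017  0.        ]
t: 15.78
ee_pos: [0.6248, -0.0377, 0.2035]
orientation: [0.846, 0.233, -0.135, -0.46]
contact_force: [-0.2, 0.7, 0.7]
finger_gap: -0.002
t 15.775 p [ 0.6248 -0.0377  0.2035] gap -0.002 F [-0.2  0.7  0.7] q [ 0.072  0.037 -0.088  1.172 -0.508  1.022]
tool x [ 0.855  0.519 -0.014] y [ 0.27  -0.468 -0.841] z [-0.443  0.716 -0.54 ]
dock: p [-0.1049  0.0947  0.2035] tx [ 0.011  1.    -0.014] ty [ 0.54  -0.018 -0.841] tz [-0.842  0.002 -0.54 ]
now dock [-0.1049  0.0947  0.2035] target world [ 0.674 -0.036  0.2  ] shift cm [ 4.27  1.56 -1.89] dist 4.9 phi -89.9
```

```bash
python3 -m crank '[{"hand":0,"x":2.2,"y":0.8,"z":-1,"turn":0},{"hand":0,"x":4.3,"y":1.6,"z":-1.9,"turn":0},{"hand":0,"x":4.3,"y":1.6,"z":-1.9,"turn":0}]'; python3 st.py;python3 go.py d -0.08 0.137 .07; python3 look.py 11
python3 - <<'E'
import cv2
a=cv2.imread('pics/side11.png')[140:240,200:300]
cv2.imwrite('pics/s11.png',cv2.resize(a,None,fx=4,fy=4,interpolation=cv2.INTER_CUBIC))
E
```

```text
t: 16.15
ee_pos: [0.6756, -0.0383, 0.1989]
orientation: [0.846, 0.232, -0.135, -0.46]
contact_force: [-0.3, 0.0, -0.2]
finger_gap: -0.002
t 16.15 p [ 0.6756 -0.0383  0.1989] gap -0.002 F [-0.3  0.  -0.2] q [ 0.065  0.168  0.043  1.171 -0.507  1.018]
tool x [ 0.856  0.516 -0.014] y [ 0.269 -0.469 -0.841] z [-0.441  0.716 -0.541]
dock: p [-0.0775  0.1375  0.1989] tx [ 0.014  1.    -0.014] ty [ 0.54  -0.02  -0.841] tz [-0.841  0.004 -0.541]
now dock [-0.0775  0.1375  0.1989] target world [ 0.674 -0.036  0.07 ] shift cm [ 0.13 10.71  7.18] dist 12.9 phi -89.8
```

View pics/s11.png

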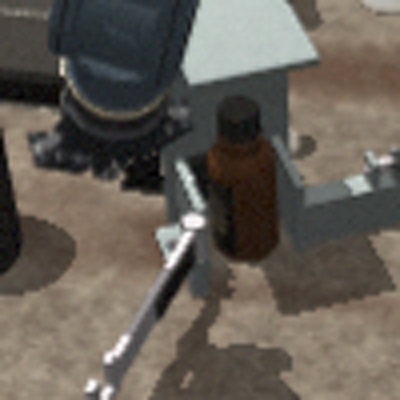

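View pics/wrist11.png

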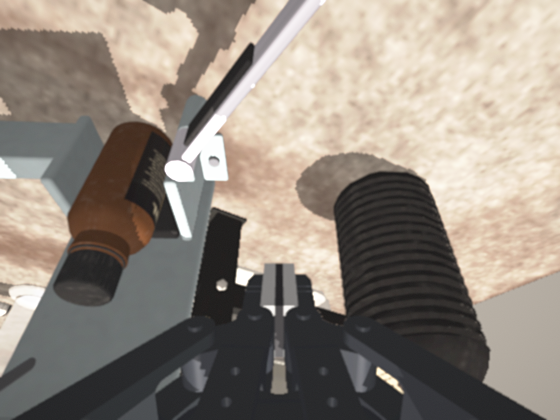

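```bash
python3 -m crank '[{"hand":0,"x":0.1,"y":4,"z":2.7,"turn":0},{"hand":0,"x":0.1,"y":8,"z":5.4,"turn":0},{"hand":0,"x":0.1,"y":10.7,"z":7.2,"turn":0},{"hand":0,"x":0.1,"y":10.7,"z":7.2,"turn":0}]'; python3 st.py;python3 go.py d -0.12 0.105 .07; python3 look.py 12
python3 - <<'E'
import cv2
a=cv2.imread('pics/side12.png')[140:240,200:300]
cv2.imwrite('pics/s12.png',cv2.resize(a,None,fx=4,fy=4,interpolation=cv2.INTER_CUBIC))
E
```

```text
t: 16.8
ee_pos: [0.6679, -0.0357, 0.0665]
orientation: [0.846, 0.231, -0.138, -0.461]
contact_force: [0.7, -0.3, -0.2]
finger_gap: -0.003
t 16.8 p [ 0.6679 -0.0357  0.0665] gap -0.003 F [ 0.7 -0.3 -0.2] q [ 0.07   0.227 -0.155  0.923 -0.508  1.022]
tool x [ 0.855  0.517 -0.022] y [ 0.262 -0.469 -0.843] z [-0.447  0.716 -0.537]
dock: p [-0.0837  0.1322  0.0665] tx [ 0.013  1.    -0.022] ty [ 0.537 -0.025 -0.843] tz [-0.844 -0.001 -0.537]
now dock [-0.0837  0.1322  0.0665] target world [ 0.626 -0.019  0.07 ] shift cm [-2.78 -2.17  2.87] dist 4.5 phi -90.1
```

View pics/s12.png

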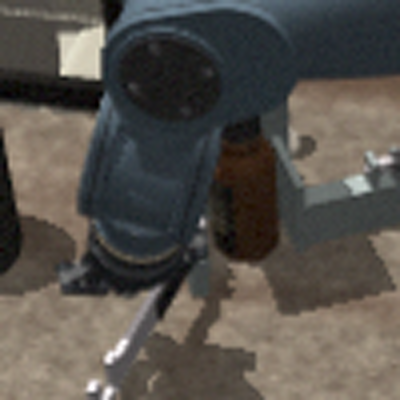

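View pics/wrist12.png

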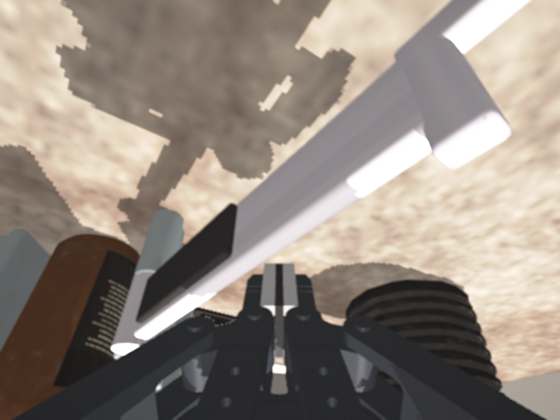

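```bash
python3 -m crank '[{"hand":0,"x":-1.1,"y":-0.8,"z":0.9,"turn":0},{"hand":0,"x":-2.3,"y":-1.6,"z":1.9,"turn":0},{"hand":0,"x":-3.7,"y":-2,"z":2.6,"turn":0},{"hand":0,"x":-5.2,"y":-2.3,"z":3.2,"turn":0},{"hand":0,"x":-5.2,"y":-2.3,"z":3.2,"turn":0}]'; python3 st.py;python3 go.py d -0.126 0.048 .07;python3 go.py d -0.115 0.017 .07; python3 look.py 13
```

```text
t: 17.58
ee_pos: [0.6094, -0.0287, 0.0795]
orientation: [0.847, 0.234, -0.131, -0.459]
contact_force: [0.3, 0.5, 0.1]
finger_gap: -0.001
t 17.575 p [ 0.6094 -0.0287  0.0795] gap -0.001 F [0.3 0.5 0.1] q [ 0.092  0.066 -0.312  0.923 -0.515  1.045]
tool x [ 0.856  0.517 -0.007] y [ 0.277 -0.469 -0.839] z [-0.437  0.716 -0.544]
dock: p [-0.1206  0.0864  0.0795] tx [ 0.013  1.    -0.007] ty [ 0.544 -0.013 -0.839] tz [-0.839  0.007 -0.544]
now dock [-0.1206  0.0864  0.0795] target world [ 0.574 -0.044  0.07 ] shift cm [-3.84  0.56  0.94] dist 4.0 phi -89.6
now dock [-0.1206  0.0864  0.0795] target world [ 0.554 -0.07   0.07 ] shift cm [-6.92  1.19 -0.  ] dist 7.0 phi -89.6
```

View pics/three13.png

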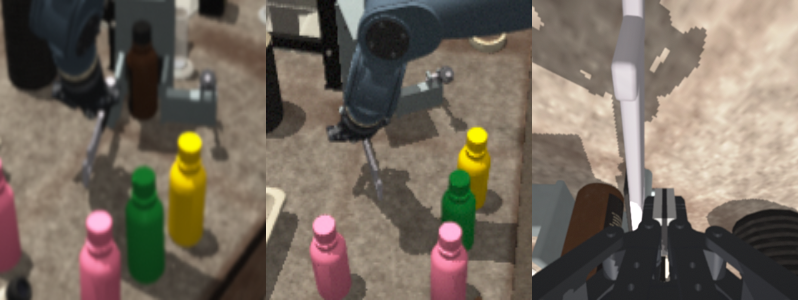

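View pics/wrist13.png

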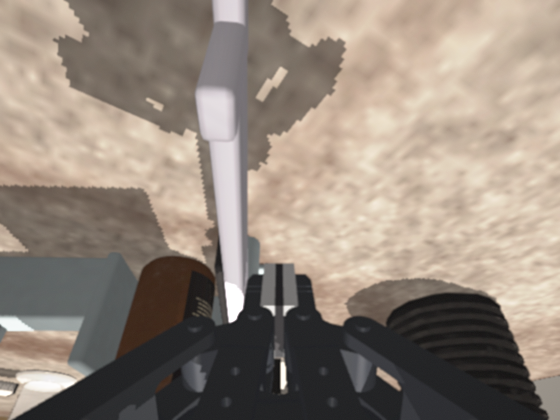

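```bash
python3 -m crank '[{"hand":0,"x":-1.2,"y":0.7,"z":0.8,"turn":0},{"hand":0,"x":-2.6,"y":0.8,"z":0.9,"turn":0},{"hand":0,"x":-3.9,"y":0.8,"z":0.9,"turn":0},{"hand":0,"x":-5.4,"y":1,"z":0.5,"turn":0},{"hand":0,"x":-6.9,"y":1.3,"z":0.1,"turn":0}]'; python3 st.py;python3 go.py d -0.094 -0.008 .068;python3 go.py d -0.072 -.02 .068; python3 look.py 14
```

```text
t: 18.35
ee_pos: [0.5534, -0.0702, 0.0673]
orientation: [0.847, 0.234, -0.132, -0.459]
contact_force: [2.1, 1.5, 0.6]
finger_gap: 0.0
t 18.35 p [ 0.5534 -0.0702  0.0673] gap 0.0 F [2.1 1.5 0.6] q [ 0.014 -0.097 -0.5    0.857 -0.492  0.96 ]
tool x [ 0.856  0.518 -0.008] y [ 0.276 -0.468 -0.839] z [-0.438  0.716 -0.543]
dock: p [-0.115   0.0168  0.0673] tx [ 0.013  1.    -0.008] ty [ 0.543 -0.013 -0.839] tz [-0.839  0.006 -0.543]
now dock [-0.115   0.0168  0.0673] target world [ 0.543 -0.101  0.068] shift cm [-2.45  1.11 -1.81] dist 3.2 phi -89.6
now dock [-0.115   0.0168  0.0673] target world [ 0.545 -0.126  0.068] shift cm [-3.63  2.33 -3.67] dist 5.7 phi -89.6
```

View pics/three14.png

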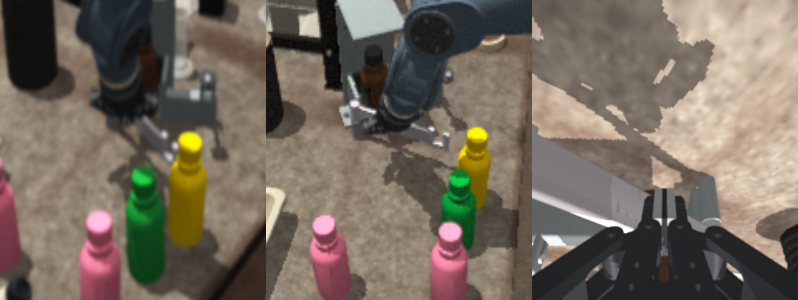

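View pics/wrist14.png

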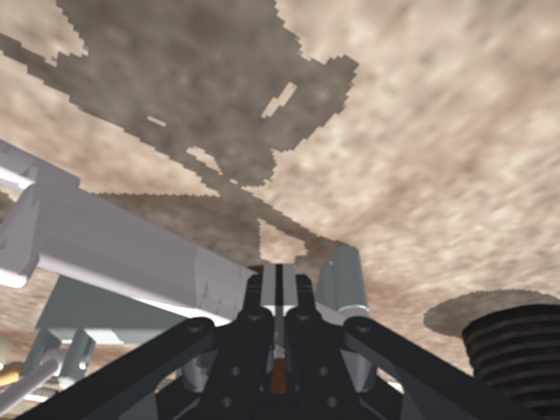

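```bash
python3 -m crank '[{"hand":0,"x":-1.2,"y":0.5,"z":-0.9,"turn":0},{"hand":0,"x":-2.4,"y":1.1,"z":-1.8,"turn":0},{"hand":0,"x":-3,"y":1.7,"z":-2.7,"turn":0},{"hand":0,"x":-3.6,"y":2.3,"z":-3.7,"turn":0},{"hand":0,"x":-3.6,"y":2.3,"z":-3.7,"turn":0}]'; python3 st.py;python3 go.py d -0.065 -0.022 .068; python3 look.py 15
```

```text
t: 19.12
ee_pos: [0.543, -0.1286, 0.0677]
orientation: [0.848, 0.231, -0.132, -0.459]
contact_force: [-0.9, 0.3, 0.2]
finger_gap: 0.002
t 19.125 p [ 0.543  -0.1286  0.0677] gap 0.002 F [-0.9  0.3  0.2] q [-0.11  -0.15  -0.552  0.804 -0.455  0.833]
tool x [ 0.858  0.513 -0.012] y [ 0.27  -0.472 -0.839] z [-0.436  0.717 -0.544]
dock: p [-0.0709 -0.0228  0.0677] tx [ 0.018  1.    -0.012] ty [ 0.544 -0.02  -0.839] tz [-0.839  0.008 -0.544]
now dock [-0.0709 -0.0228  0.0677] target world [ 0.547 -0.133  0.068] shift cm [ 0.09  0.29 -0.51] dist 0.6 phi -89.5
```

View pics/three15.png

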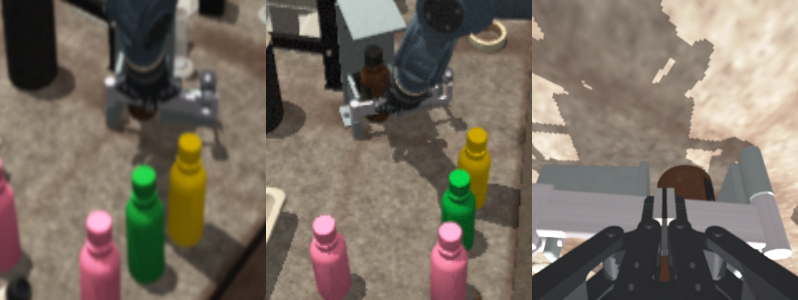

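View pics/wrist15.png

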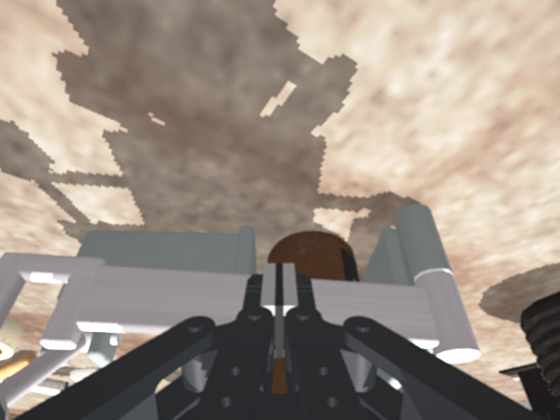

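```bash
python3 -m crank '[{"hand":0,"x":0,"y":0.2,"z":-0.35,"turn":0},{"hand":0,"x":0,"y":0.4,"z":-0.7,"turn":0},{"hand":0,"x":0,"y":0.4,"z":-0.7,"turn":0}]';python3 -m crank '[{"hand":0,"x":0,"y":0.2,"z":-0.4,"turn":0},{"hand":0,"x":0,"y":0.2,"z":-0.4,"turn":0}]'; python3 st.py
```

```text
t: 19.65
ee_pos: [0.5474, -0.1343, 0.0677]
orientation: [0.847, 0.232, -0.133, -0.459]
contact_force: [-0.2, -0.0, -0.4]
finger_gap: -0.001
t: 19.9
ee_pos: [0.5489, -0.137, 0.0676]
orientation: [0.846, 0.232, -0.134, -0.46]
contact_force: [-5.6, 4.8, 4.2]
finger_gap: -0.001
t 19.9 p [ 0.5489 -0.137   0.0676] gap -0.001 F [-5.6  4.8  4.2] q [-0.129 -0.136 -0.539  0.797 -0.444  0.81 ]
tool x [ 0.856  0.516 -0.013] y [ 0.27  -0.468 -0.841] z [-0.441  0.717 -0.54 ]
dock: p [-0.0607 -0.0223  0.0676] tx [ 0.014  1.    -0.013] ty [ 0.54  -0.019 -0.841] tz [-0.841  0.005 -0.54 ]
```

```bash
python3 -m crank '[{"hand":0,"x":0,"y":0.2,"z":-0.4,"turn":0},{"hand":0,"x":0,"y":0.2,"z":-0.4,"turn":0}]'; python3 -m crank '[{"hand":0,"x":0,"y":0.2,"z":-0.3,"turn":0},{"hand":0,"x":0,"y":0.2,"z":-0.3,"turn":0}]'; python3 st.py; python3 look.py 16
```

```text
t: 20.15
ee_pos: [0.5491, -0.1374, 0.0675]
orientation: [0.844, 0.233, -0.137, -0.463]
contact_force: [-16.6, 17.9, 13.4]
finger_gap: 0.0
t: 20.4
ee_pos: [0.5491, -0.1373, 0.0674]
orientation: [0.842, 0.234, -0.14, -0.465]
contact_force: [-16.4, 15.5, 13.8]
finger_gap: 0.001
t 20.4 p [ 0.5491 -0.1373  0.0674] gap 0.001 F [-16.4  15.5  13.8] q [-0.136 -0.131 -0.53   0.808 -0.431  0.796]
tool x [ 0.851  0.525 -0.018] y [ 0.264 -0.458 -0.849] z [-0.454  0.718 -0.528]
dock: p [-0.0603 -0.0222  0.0674] tx [ 0.004  1.    -0.018] ty [ 0.528 -0.017 -0.849] tz [-0.849 -0.006 -0.528]
```

View pics/wrist16.png

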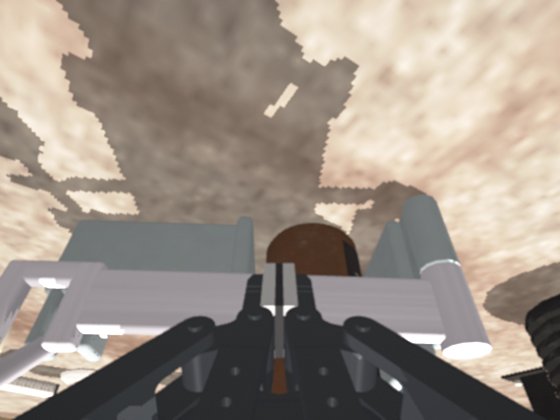

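```bash
python3 go.py d -0.13 -0.022 .07; python3 -m crank '[{"hand":0,"x":0,"y":-1,"z":1.7,"turn":0},{"hand":0,"x":0,"y":-3.7,"z":5.7,"turn":0},{"hand":0,"x":0,"y":-8,"z":3.1,"turn":0},{"hand":0,"x":0,"y":-13,"z":0,"turn":0},{"hand":0,"x":0,"y":-16.5,"z":-2.2,"turn":0}]'; python3 st.py; python3 look.py 17
python3 - <<'E'
import cv2
a=cv2.imread('pics/side17.png')[140:240,220:320]; b=cv2.imread('pics/scene17.png')[150:250,240:340]
import numpy as np
cv2.imwrite('pics/ss17.png',np.hstack([cv2.resize(a,(400,400)),cv2.resize(b,(400,400))]))
E
```

```text
now dock [-0.0603 -0.0222  0.0673] target world [ 0.512 -0.078  0.07 ] shift cm [-0.01 -3.91  5.78] dist 7.0 phi -90.3
t: 21.18
ee_pos: [0.5164, -0.0773, 0.2225]
orientation: [0.843, 0.235, -0.138, -0.464]
contact_force: [0.7, -0.1, -1.3]
finger_gap: 0.001
t 21.175 p [ 0.5164 -0.0773  0.2225] gap 0.001 F [ 0.7 -0.1 -1.3] q [-0.008 -0.276 -0.334  1.202 -0.474  0.931]
tool x [ 0.851  0.525 -0.014] y [ 0.269 -0.458 -0.847] z [-0.451  0.717 -0.531]
dock: p [-0.1285 -0.0183  0.2225] tx [ 0.004  1.    -0.014] ty [ 0.531 -0.014 -0.847] tz [-0.847 -0.004 -0.531]
```

View pics/ss17.png

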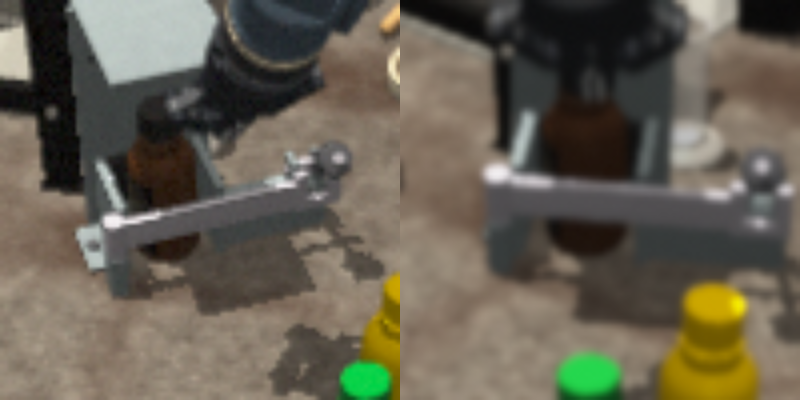

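View pics/wrist17.png

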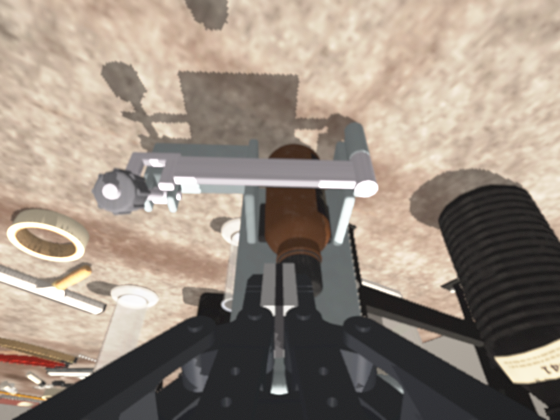

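```bash
python3 - <<'E'
from fit import *
v=np.load('dock.npy')
for b in (.6,.69,.8): print(b,proj("wrist",d2w(v,nut(b))).round(0),proj("wrist",d2w(v,nut(b,.108))).round(0))
for a in (0,.03,.06): print(a,proj("wrist",d2w(v,[bar(a,0,.086),bar(a,.176,.09),bar(a,.212,.09)])).round(0).tolist())
print(proj("wrist",d2w(v,[[0,0,.165],[.0025,0,.165]])))
im=cv2.imread('pics/wrist17.png')[120:260,70:400];cv2.imwrite('pics/w17c.png',cv2.resize(im,None,fx=2.4,fy=2.4,interpolation=cv2.INTER_CUBIC))
E
python3 go.py d -0.08 -0.137 .20
```

```text
0.6 [[122. 187.]] [[108. 182.]]
0.69 [[122. 197.]] [[108. 196.]]
0.8 [[122. 210.]] [[108. 213.]]
0 [[366.0, 193.0], [166.0, 195.0], [125.0, 195.0]]
0.03 [[366.0, 193.0], [165.0, 191.0], [123.0, 190.0]]
0.06 [[366.0, 193.0], [164.0, 186.0], [121.0, 184.0]]
[[300.93257023 297.31177443]
 [300.79867846 298.65996554]]
now dock [-0.1276 -0.0172  0.2237] target world [ 0.441 -0.181  0.2  ] shift cm [-11.94   4.67  -2.75] dist 13.1 phi -90.1
```

View pics/w17c.png

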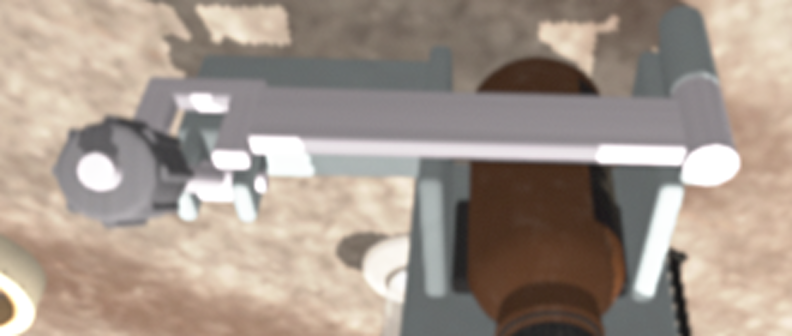

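Run:
```python
from fit import *
v=np.load('dock.npy')
for a in (0,.03,.06): print(a,((proj("wrist",d2w(v,[bar(a,r,z,o) for r,z,o in ((0,.086,0),(.03,.082,0),(.165,.082,0),(.03,.052,.004),(.165,.052,.004))]))-[70,120])*2.4).round(0).tolist())
# cheek/hood line reference: bracket front? cheeks front bottom
print(((proj("wrist",d2w(v,[[-.03,.042,.085],[-.03,-.042,.085],[.05,.042,.085],[.05,-.042,.085],[-.03,-.042,0],[-.01,-.135,.068]]))-[70,120])*2.4).round(0).tolist())
for a in (0,.03,.06): print('scene',proj("scene",d2w(v,[bar(a,r,.082) for r in (0,.165)])).tolist(),'side',proj("side",d2w(v,[bar(a,r,.082) for r in (0,.165)])).tolist())
```

```text
0 [[711.0, 174.0], [628.0, 166.0], [266.0, 164.0], [623.0, 103.0], [278.0, 102.0]]
0.03 [[711.0, 174.0], [628.0, 164.0], [263.0, 155.0], [623.0, 102.0], [276.0, 92.0]]
0.06 [[711.0, 174.0], [629.0, 163.0], [261.0, 145.0], [624.0, 100.0], [274.0, 82.0]]
[[661.0, 197.0], [442.0, 196.0], [636.0, 314.0], [452.0, 312.0], [453.0, 55.0], [223.0, 196.0]]
scene [[264.321853310319, 194.09249751333843], [320.7457217842838, 197.0861579301934]] side [[249.05872163976366, 195.34545526475952], [292.3737236487287, 184.1462383313817]]
scene [[264.321853310319, 194.09249751333843], [320.6608963162646, 198.04289274811183]] side [[249.05872163976366, 195.34545526475952], [292.8761905742686, 184.97417410401482]]
scene [[264.321853310319, 194.09249751333843], [320.52408545125405, 199.00129301491637]] side [[249.05872163976366, 195.34545526475952], [293.34255539914875, 185.81513735597096]]
```

```bash
python3 -m crank '[{"hand":0,"x":-4,"y":1.5,"z":-0.9,"turn":0},{"hand":0,"x":-8,"y":3.1,"z":-1.8,"turn":0},{"hand":0,"x":-12,"y":4.7,"z":-2.7,"turn":0},{"hand":0,"x":-12,"y":4.7,"z":-2.7,"turn":0}]'; python3 st.py;python3 go.py d -0.082 -0.137 .155; python3 look.py 18
python3 - <<'E'
import cv2
a=cv2.imread('pics/side18.png')[140:240,240:340]; b=cv2.imread('pics/scene18.png')[150:250,280:380]
import numpy as np
cv2.imwrite('pics/ss18.png',np.hstack([cv2.resize(a,(400,400)),cv2.resize(b,(400,400))]))
E
```

```text
t: 21.82
ee_pos: [0.4374, -0.1825, 0.1958]
orientation: [0.843, 0.233, -0.137, -0.465]
contact_force: [-0.5, -0.5, 0.4]
finger_gap: -0.003
t 21.825 p [ 0.4374 -0.1825  0.1958] gap -0.003 F [-0.5 -0.5  0.4] q [-0.305 -0.542 -0.581  1.1   -0.365  0.633]
tool x [ 0.854  0.521 -0.014] y [ 0.266 -0.458 -0.848] z [-0.448  0.72  -0.529]
dock: p [-0.0809 -0.141   0.1958] tx [ 0.009  1.    -0.014] ty [ 0.529 -0.016 -0.848] tz [-0.848  0.    -0.529]
now dock [-0.0809 -0.141   0.1958] target world [ 0.44  -0.179  0.155] shift cm [0.46 3.4  2.26] dist 4.1 phi -90.0
```

View pics/ss18.png

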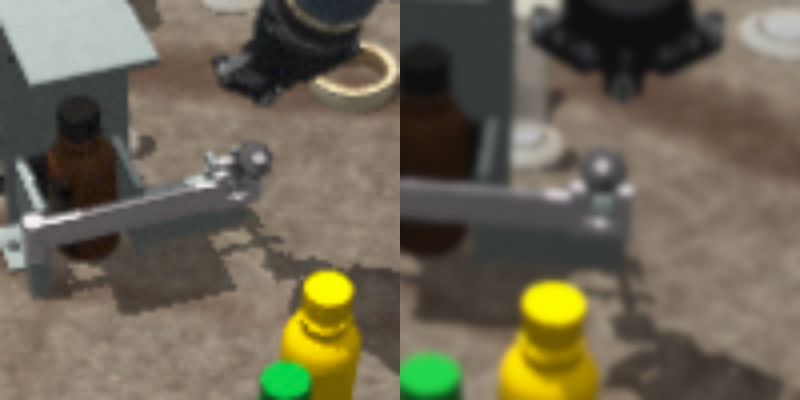

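View pics/wrist18.png

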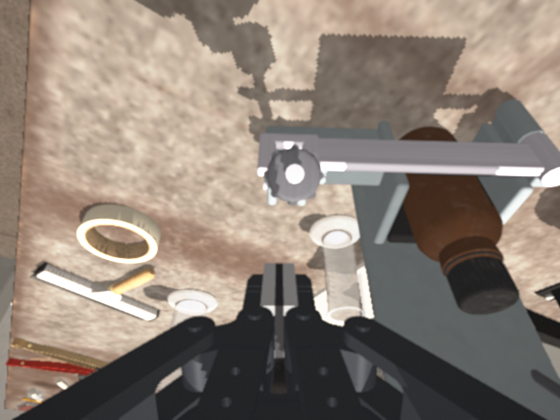

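Run:
```python
from fit import *
v=np.load('dock.npy')
from scipy.spatial.transform import Rotation as Ro
for b in (.6,.69,.8): print(b,proj("wrist",d2w(v,[nut(b),nut(b,.108)])).round(0).tolist())
Rd=Ro.from_euler('z',v[2]).as_matrix()
for z in (.12,.125,.135): print(z,(Rd.T@(ray("wrist",(295,174),z)-[v[0],v[1],0])).round(4))
```

```text
0.6 [[285.0, 162.0], [285.0, 153.0]]
0.69 [[284.0, 176.0], [285.0, 172.0]]
0.8 [[284.0, 192.0], [285.0, 194.0]]
0.12 [-0.0755 -0.1287  0.12  ]
0.125 [-0.0803 -0.1289  0.125 ]
0.135 [-0.0898 -0.1294  0.135 ]
```

```bash
python3 go.py d -0.078 -0.130 .16;  python3 go.py d -0.085 -0.130 .13;python3 go.py d -0.093 -0.130 .10
```

```text
now dock [-0.0806 -0.1373  0.1987] target world [ 0.448 -0.179  0.16 ] shift cm [0.78 3.41 1.84] dist 3.9 phi -90.1
now dock [-0.0806 -0.1373  0.1987] target world [ 0.445 -0.173  0.13 ] shift cm [0.81 5.58 4.03] dist 6.9 phi -90.1
now dock [-0.0806 -0.1373  0.1987] target world [ 0.44  -0.166  0.1  ] shift cm [0.83 7.69 6.3 ] dist 10.0 phi -90.1
```

```bash
python3 -m crank '[{"hand":0,"x":0.8,"y":1.7,"z":0.9,"turn":0},{"hand":0,"x":0.8,"y":3.4,"z":1.8,"turn":0},{"hand":0,"x":0.8,"y":4.5,"z":2.9,"turn":0},{"hand":0,"x":0.8,"y":5.5,"z":4,"turn":0},{"hand":0,"x":0.8,"y":5.5,"z":4,"turn":0}]'; python3 st.py;python3 go.py d -0.092 -0.130 .10; python3 look.py 19
```

```text
t: 22.6
ee_pos: [0.4436, -0.1721, 0.1289]
orientation: [0.842, 0.236, -0.138, -0.465]
contact_force: [-0.5, -0.3, 0.6]
finger_gap: -0.0
t 22.6 p [ 0.4436 -0.1721  0.1289] gap -0.0 F [-0.5 -0.3  0.6] q [-0.274 -0.514 -0.696  0.964 -0.375  0.657]
tool x [ 0.85   0.526 -0.013] y [ 0.27  -0.456 -0.848] z [-0.452  0.718 -0.53 ]
dock: p [-0.0865 -0.1302  0.1289] tx [ 0.003  1.    -0.013] ty [ 0.53  -0.012 -0.848] tz [-0.848 -0.004 -0.53 ]
now dock [-0.0865 -0.1302  0.1289] target world [ 0.441 -0.167  0.1  ] shift cm [0.06 2.16 2.  ] dist 2.9 phi -90.3
```

View pics/wrist19.png

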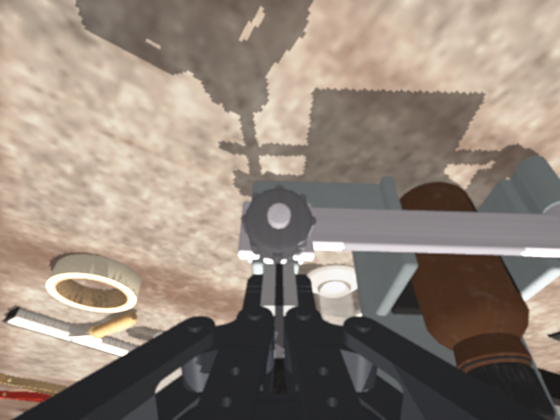

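View pics/three19.png

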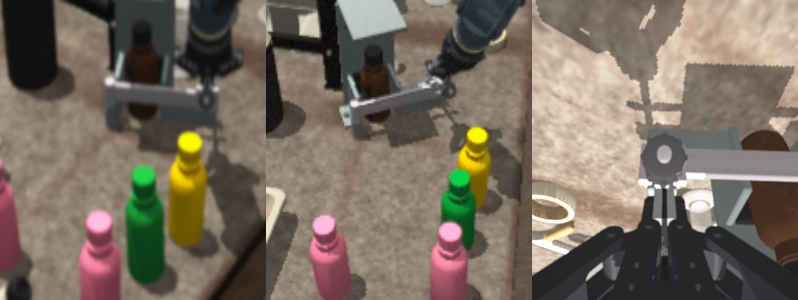

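Run:
```python
from fit import *
v=np.load('dock.npy')
o=observe();R=Ro.from_quat(o["orientation"]).as_matrix();p=o["ee_pos"]
for b in (.3,.4,.5,.6,.69,.8): print(b,proj("wrist",d2w(v,[nut(b),nut(b,.108),nut(b,.074)])+[0.004,.0025,0]).round(0).tolist())
print(proj("wrist",[p,p+.008*R[:,1],p+.008*R[:,1]+.011*R[:,2],p+.008*R[:,1]-.011*R[:,2]]).round(0).tolist(),o["t"])
im=cv2.imread('pics/wrist19.png')[170:330,200:360];cv2.imwrite('pics/w19c.png',cv2.resize(im,None,fx=3.7,fy=3.7,interpolation=cv2.INTER_CUBIC))
im=cv2.imread('pics/side19.png')[150:220,250:340];cv2.imwrite('pics/s19c.png',cv2.resize(im,None,fx=7,fy=7,interpolation=cv2.INTER_CUBIC))
```

```text
0.3 [[279.0, 212.0], [279.0, 194.0], [279.0, 222.0]]
0.4 [[279.0, 229.0], [279.0, 218.0], [279.0, 236.0]]
0.5 [[279.0, 247.0], [279.0, 243.0], [279.0, 250.0]]
0.6 [[279.0, 266.0], [278.0, 269.0], [279.0, 264.0]]
0.69 [[279.0, 283.0], [278.0, 292.0], [279.0, 277.0]]
0.8 [[279.0, 303.0], [278.0, 320.0], [279.0, 293.0]]
[[279.0, 289.0], [279.0, 280.0], [279.0, 258.0], [279.0, 301.0]] 22.75
```

View pics/w19c.png

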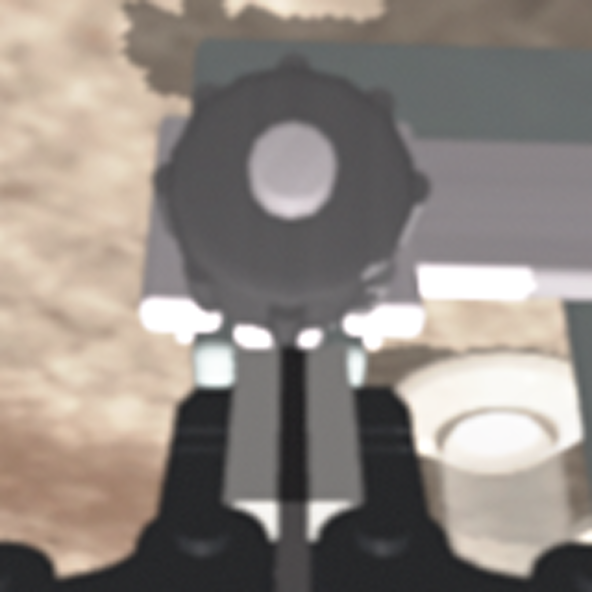

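View pics/s19c.png

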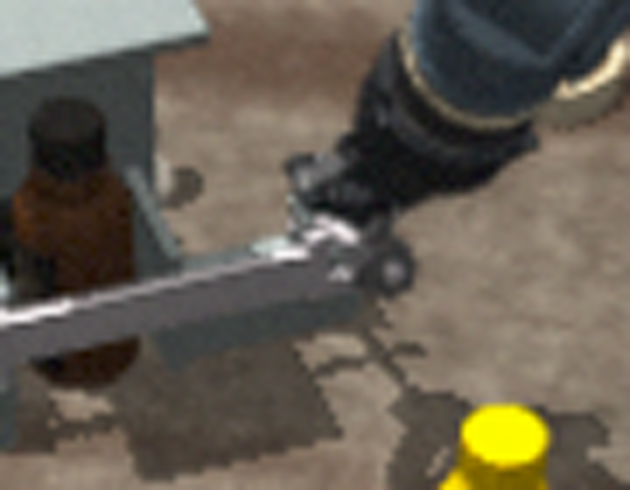

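```bash
python3 go.py d -0.096 -0.130 .098; python3 -m crank '[{"hand":0,"x":0,"y":0.7,"z":0.9,"turn":0},{"hand":0,"x":0,"y":1.4,"z":1.7,"turn":0},{"hand":0,"x":0,"y":2.1,"z":2.5,"turn":0},{"hand":0,"x":0,"y":2.1,"z":2.5,"turn":0}]'; python3 st.py; python3 look.py 20
python3 - <<'E'
from h import *
im=cv2.imread('pics/side20.png')[150:220,250:340];im2=cv2.imread('pics/wrist20.png')[120:330,180:390]
cv2.imwrite('pics/s20c.png',np.hstack([cv2.resize(im,(390,300)),cv2.resize(im2,(400,300))]))
E
```

```text
now dock [-0.0852 -0.1299  0.131 ] target world [ 0.439 -0.164  0.098] shift cm [0.02 2.22 2.67] dist 3.5 phi -90.1
t: 23.25
ee_pos: [0.4377, -0.1642, 0.0978]
orientation: [0.842, 0.236, -0.138, -0.465]
contact_force: [-0.2, -0.5, -0.7]
finger_gap: 0.001
t 23.25 p [ 0.4377 -0.1642  0.0978] gap 0.001 F [-0.2 -0.5 -0.7] q [-0.256 -0.515 -0.759  0.91  -0.383  0.675]
tool x [ 0.851  0.525 -0.013] y [ 0.269 -0.457 -0.848] z [-0.451  0.718 -0.53 ]
dock: p [-0.0963 -0.131   0.0978] tx [ 0.003  1.    -0.013] ty [ 0.53  -0.013 -0.848] tz [-0.848 -0.004 -0.53 ]
```

View pics/s20c.png

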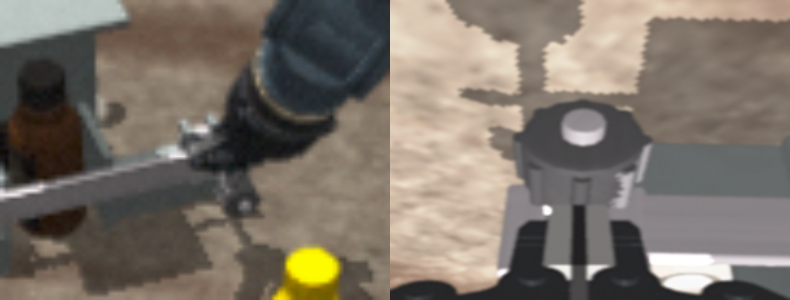

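```bash
python3 -m crank '[{"hand":0,"x":0,"y":0.2,"z":0.15,"turn":0},{"hand":0,"x":0,"y":0.35,"z":0.25,"turn":0},{"hand":0,"x":0,"y":0.35,"z":0.25,"turn":0}]'; python3 -m crank '[{"hand":0,"x":0,"y":0.35,"z":0.25,"turn":0},{"hand":0,"x":0,"y":0.35,"z":0.25,"turn":0}]'; python3 st.py
```

```text
t: 23.78
ee_pos: [0.4385, -0.1645, 0.0952]
orientation: [0.843, 0.236, -0.137, -0.464]
contact_force: [0.5, 0.3, 1.2]
finger_gap: 0.003
t: 24.02
ee_pos: [0.439, -0.1647, 0.0932]
orientation: [0.843, 0.236, -0.136, -0.463]
contact_force: [-5.6, 3.1, 9.7]
finger_gap: -0.002
t 24.025 p [ 0.439  -0.1647  0.0932] gap -0.002 F [-5.6  3.1  9.7] q [-0.256 -0.512 -0.768  0.892 -0.385  0.676]
tool x [ 0.851  0.525 -0.011] y [ 0.273 -0.459 -0.846] z [-0.449  0.717 -0.534]
dock: p [-0.0952 -0.1302  0.0932] tx [ 0.004  1.    -0.011] ty [ 0.534 -0.011 -0.846] tz [-0.846 -0.002 -0.534]
```

```bash
python3 -m crank '[{"hand":0,"x":0,"y":0.3,"z":0.25,"turn":0},{"hand":0,"x":0,"y":0.3,"z":0.25,"turn":0}]'; python3 st.py;  python3 look.py 21
python3 - <<'E'
from h import *
im=cv2.imread('pics/side21.png')[150:220,250:340];im2=cv2.imread('pics/wrist21.png')[120:330,180:390]
cv2.imwrite('pics/s21c.png',np.hstack([cv2.resize(im,(390,300)),cv2.resize(im2,(400,300))]))
E
```

```text
t: 24.28
ee_pos: [0.4402, -0.1654, 0.0931]
orientation: [0.844, 0.237, -0.135, -0.461]
contact_force: [-4.9, 2.1, 12.1]
finger_gap: 0.003
t 24.275 p [ 0.4402 -0.1654  0.0931] gap 0.003 F [-4.9  2.1 12.1] q [-0.254 -0.512 -0.771  0.885 -0.388  0.677]
tool x [ 0.852  0.524 -0.009] y [ 0.276 -0.463 -0.843] z [-0.446  0.715 -0.539]
dock: p [-0.094  -0.1296  0.0931] tx [ 0.005  1.    -0.009] ty [ 0.538 -0.01  -0.843] tz [-0.843 -0.001 -0.539]
```

View pics/s21c.png

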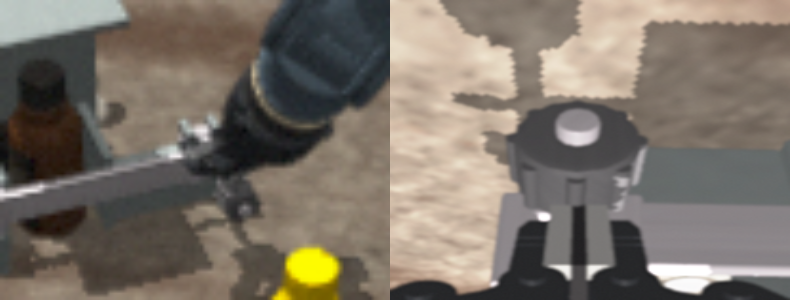

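```bash
python3 -m crank '[{"hand":0,"x":0,"y":0.4,"z":0.5,"turn":0},{"hand":0,"x":0,"y":0.5,"z":0.6,"turn":0},{"hand":0,"x":0,"y":0.5,"z":0.6,"turn":0}]'; python3 st.py;  python3 -m crank '[{"hand":0,"x":0,"y":-3.4,"z":-2.1,"turn":0},{"hand":0,"x":0,"y":-7.5,"z":-4,"turn":0},{"hand":0,"x":0,"y":-11,"z":-3,"turn":0},{"hand":0,"x":0,"y":-13,"z":1,"turn":0},{"hand":0,"x":0,"y":-13,"z":4,"turn":0}]'; python3 st.py; python3 look.py 22
python3 - <<'E'
from h import *
im=cv2.imread('pics/side22.png')[150:220,240:330];im2=cv2.imread('pics/wrist22.png')
cv2.imwrite('pics/s22c.png',np.hstack([cv2.resize(im,(390,300)),cv2.resize(im2,(400,300))]))
E
```

```text
t: 24.8
ee_pos: [0.4407, -0.1656, 0.0926]
orientation: [0.847, 0.237, -0.133, -0.457]
contact_force: [-15.0, 8.6, 23.6]
finger_gap: 0.0
t 24.8 p [ 0.4407 -0.1656  0.0926] gap 0.0 F [-15.    8.6  23.6] q [-0.249 -0.515 -0.778  0.876 -0.397  0.681]
tool x [ 0.853  0.522 -0.008] y [ 0.28  -0.47  -0.837] z [-0.441  0.712 -0.547]
dock: p [-0.0935 -0.1292  0.0926] tx [ 0.007  1.    -0.008] ty [ 0.547 -0.011 -0.837] tz [-0.837  0.001 -0.547]
t: 25.42
ee_pos: [0.387, -0.075, 0.181]
orientation: [0.847, 0.238, -0.131, -0.457]
contact_force: [0.4, 0.6, -0.0]
finger_gap: -0.002
t 25.425 p [ 0.387 -0.075  0.181] gap -0.002 F [ 0.4  0.6 -0. ] q [ 0.008 -0.665 -0.678  1.236 -0.491  0.945]
tool x [ 0.852  0.523 -0.005] y [ 0.283 -0.47  -0.836] z [-0.44   0.711 -0.548]
dock: p [-0.1988 -0.127   0.181 ] tx [ 0.006  1.    -0.005] ty [ 0.548 -0.008 -0.836] tz [-0.836  0.002 -0.548]
```

View pics/s22c.png

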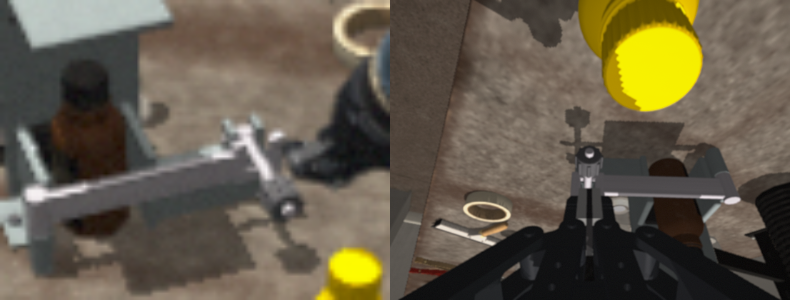

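View pics/wrist22.png

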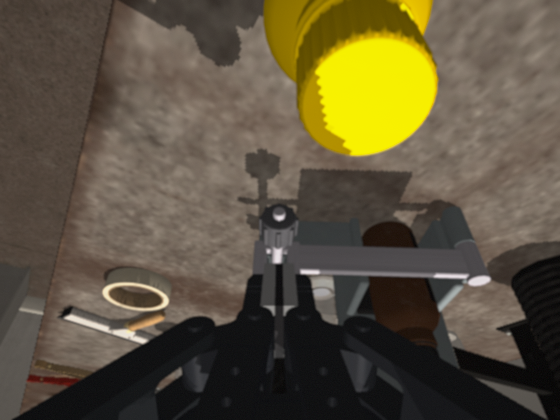

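```bash
python3 -m crank '[{"hand":0,"x":0,"y":-4,"z":-2.6,"turn":0},{"hand":0,"x":0,"y":-8.4,"z":-5.5,"turn":0},{"hand":0,"x":0,"y":-12.5,"z":-8.2,"turn":0},{"hand":0,"x":0,"y":-12.5,"z":-8.2,"turn":0}]'; python3 st.py; python3 look.py 23
python3 - <<'E'
from fit import *
v=np.load('dock.npy')
for n in ("side","scene"):
    for b in (0,.05,.1,.2): print(n,b,proj(n,d2w(v,[nut(b),nut(b,.108)])).round(1).tolist())
    im=cv2.imread('pics/%s23.png'%n); o=(240,150) if n=="side" else (250,150)
    cv2.imwrite('pics/%s23c.png'%n,cv2.resize(im[o[1]:o[1]+100,o[0]:o[0]+110],None,fx=7,fy=6,interpolation=cv2.INTER_CUBIC))
E
```

```text
t: 26.08
ee_pos: [0.3901, -0.0761, 0.334]
orientation: [0.848, 0.239, -0.13, -0.456]
contact_force: [0.0, -0.8, -0.2]
finger_gap: 0.003
t 26.075 p [ 0.3901 -0.0761  0.334 ] gap 0.003 F [ 0.  -0.8 -0.2] q [ 0.006 -0.589 -0.33   1.502 -0.492  0.942]
tool x [ 0.852  0.523 -0.002] y [ 0.287 -0.471 -0.834] z [-0.437  0.71  -0.551]
dock: p [-0.1962 -0.1249  0.334 ] tx [ 0.006  1.    -0.002] ty [ 0.551 -0.005 -0.834] tz [-0.834  0.004 -0.551]
side 0 [[305.3, 194.3], [307.6, 197.8]]
side 0.05 [[305.3, 193.4], [307.6, 196.7]]
side 0.1 [[305.4, 192.4], [307.7, 195.5]]
side 0.2 [[305.3, 190.4], [307.6, 192.9]]
scene 0 [[329.8, 212.4], [329.7, 216.6]]
scene 0.05 [[329.9, 211.1], [329.8, 215.0]]
scene 0.1 [[330.0, 209.8], [329.9, 213.4]]
scene 0.2 [[330.2, 207.0], [330.1, 209.9]]
```

View pics/side23c.png

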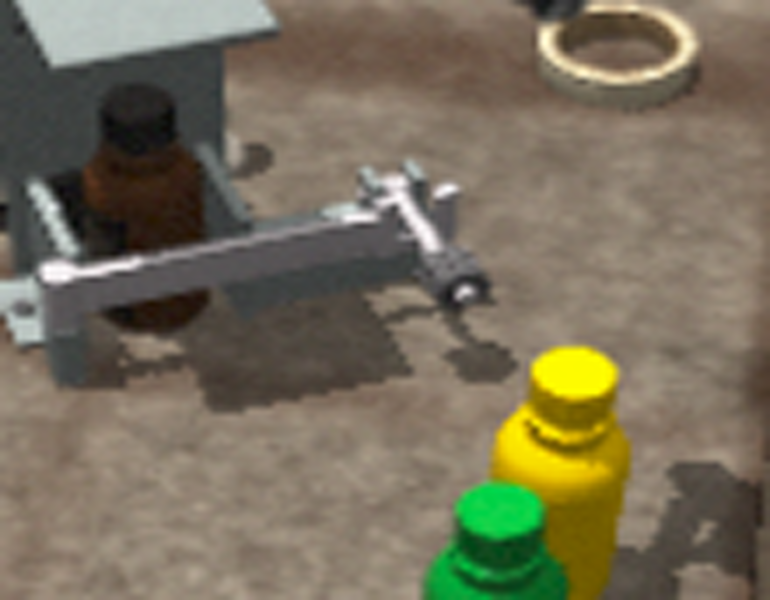

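View pics/scene23c.png

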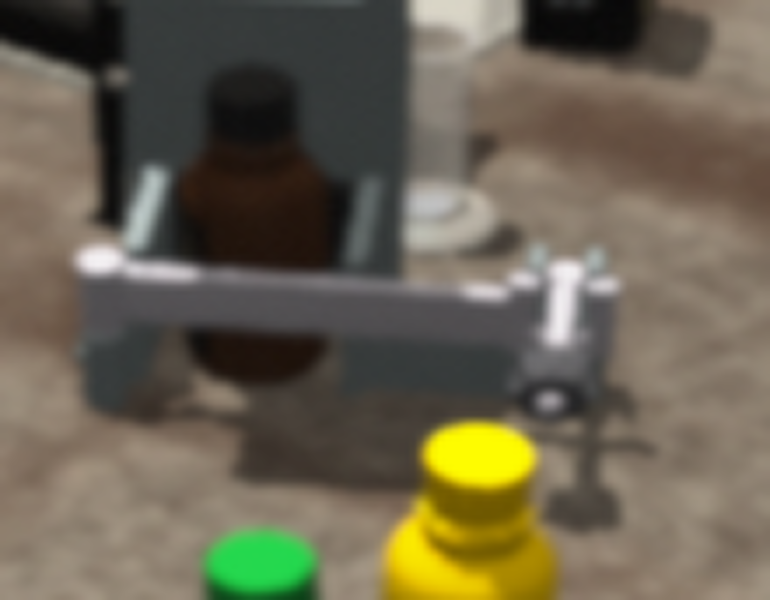

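View pics/side23.png

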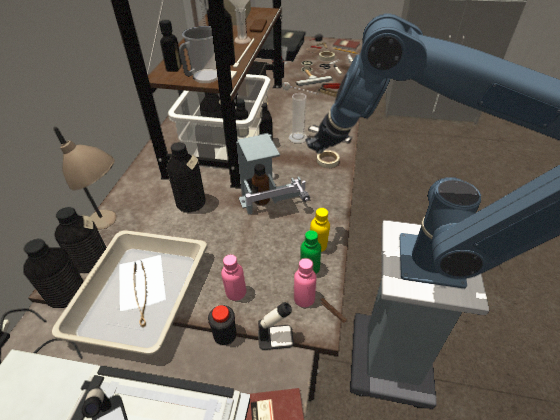

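Run:
```python
from fit import *
v=np.load('dock.npy')
for x in (-.008,0,.003): print(x,proj("scene",d2w(v,[[x,0,.165]])).round(1),proj("side",d2w(v,[[x,0,.165]])).round(1))
print(hand_in(), observe()["t"])
```

```text
-0.008 [[285.2 164.3]] [[260.3 167. ]]
0 [[285.5 162.9]] [[259.5 165.7]]
0.003 [[285.6 162.4]] [[259.2 165.2]]
the job is handed in; nothing more can be done
the job is handed in; nothing more can be done
```

I slid the brown bottle into the dock, shut the keeper bar across the mouth, then pushed the swing bolt down into the fork. I handed the job in at about 26 s of the 72 s allowed, with the robot clear of everything; the hand-in gave no verdict.

The moves offer no direct way to lean the tool. I reached past the arm's limit at the right, and each such move tilted the tool a few degrees, to about 33° in all. I used that tilt for the whole job.

Final checks:
- **Bottle:** It stayed upright throughout and was never lifted. At the end of the push I felt a firm, central stop of about 20 N from the back stop. Afterwards both fixed cameras put its axis within about 3 mm of the docked position. That is as fine as they resolve, and both readings lean 2–3 mm short rather than past it.
- **Keeper bar:** It stopped hard at about 25 N. The wrist picture first suggested 0.03 rad open, but the front edges of the dock showed the same slant. I read this as a small error in my estimate of the dock's direction, and the bar as shut.
- **Bolt:** It stopped hard with about 24 N upward on the tool. In both fixed cameras its end was within 2 pixels of the fully down position, lying in the fork slot.
- **Other things on the bench:** None looked moved in the last pictures, and I felt no unexpected contact. I did not measure their positions.

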